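# Set the veneer press to the feeler blade

### The arm

A 6-joint arm with a two-finger parallel gripper is mounted at the origin on the work surface. World frame = base frame: x ahead of the robot, y to its left, z up, the work surface at z = 0. Lengths are in mm, angles in rad, forces in N, time in s.
With the tool pointing down it reaches from about 350 to 975 mm from the base axis. Payload 7.1 kg.
Tool frame: the origin (TCP) lies on the centre line of the jaws, within the pads' length; the fingertips stand 8 mm ahead of it and the grasp point (between the pads) lies 11 mm behind it; z points along the fingers, x is the direction in which the jaws open and shut, and the axes are right-handed (so a half turn about z gives the same grasp; the last joint's range is limited). The gripper opens to 88 mm and grips with 3 to 60 N. Pads are 20 mm wide; open, the fingers measure 115 mm over their backs; the gripper's body (75 mm by 178 mm) begins 61 mm behind the grasp point.
Start: joints at [-1.199, 0.423, 1.63, -0, 1.089, -0.019], TCP at [238.096, -577.854, 230.675] pointing down, gripper open.
Joint ranges: [-3, 3], [-0.9, 2.11], [0.09, 2.58], [-1.31, 4.45], [0.11, 2.69], [-2.54, 2.54]. Speed limits (rad/s): [2.39, 2.39, 3.01, 3.14, 3.14, 3.14].

### API

Orientations are given as a rotation vector (axis times angle).
In Python, from workcell import ctrl gives the robot as it stands.
- The arm moves only by the shell command python3 -m handwheel 'ROWS'. ROWS is JSON, a list of rows, each a list of 3 entries, a list of its own where there are three numbers: the turn, a rotation vector about the tool's x, y, z in rad, then the shift along the tool's x, y, z in mm, then the opening, from 0 (shut) to 1 (fully open). In form: [[[ax, ay, az], [tx, ty, tz], jaw], ...]. A call has exactly 10 rows; each row shifts and turns the pose as measured when the row begins, along the tool's axes as they then stand; what a row does not reach is not made up. A row lasts 1/12 s, in which the tool goes at most 41.7 mm and 7.16 degrees, less where a joint would pass 70% of its speed; a pose out of reach is approached as far as the arm can. A call with a gripper value outside its range is refused whole. The fingers move at their own pace and stop on an object; the grip force is fixed at half the most. Time passes only in rows, so rows that do not move let the fingers close, or fill a call up. It gives the time, the measured TCP pose, the force and the opening at its end, in the units of the state.
- ctrl.get_obs(): the state, without advancing time (a new reading comes with each control period).
- ctrl.get_image(name): name is "side" or "top" or "wrist"; returns a dict with "pixels" (420x560x3 uint8, red, green, blue), "camera_matrix" (3x3 intrinsics, pixels), "rvec" (rotation vector, rad) and "tvec" (3), from world to camera coordinates, as OpenCV has them. Camera axes: x right, y down, z forward; pixel columns grow to the right and rows downward; lengths in mm; the calibration is good to about 2 mm. A picture is of the moment at which its call begins. There is no depth.
- ctrl.close_job(): hands the job in, once; it reports no verdict.
Trained networks look in a picture, given as the dict that the camera call returned (one of the last four; its "shot" number tells which), for a name from the list of things; names that differ only in an ending like _2 or _b are one class to them, and where a whole thing is asked for, a point or a joint stands for the part that bears it (a point fixed in the world has none). Each returns a list of dicts, best first, with "score" (0 to 1); they miss things now and then, are a little off and sometimes report something else, mostly with a low value. They report only what shows in the picture. A call takes as long as a camera call. They do not tell look-alikes from the thing itself.
- ctrl.look_for(picture, query): "position" ([x, y, z] in mm, in the coordinates of the camera as it stood for that picture, good to about 4 mm: the middle of the surface that is visible of it).
- ctrl.spot_point(picture, query): "position" ([x, y, z] in mm, in the coordinates of the camera as it stood for that picture, good to about 4 mm: a listed point, or the origin of a listed thing).
The state is a dict: "t": time; "qpos": joint angles; "qvel": joint speeds; "joint_torque": joint torques, N m; "ee_pos": TCP position; "orientation": TCP orientation; "ft_force": force on the tool from outside, world axes, zero at the start; "moment": the same for the moment, N m; "width": finger opening in mm.
Only numpy, scipy, OpenCV 4.12 (cv2) and the standard library are available. Lean on these libraries where they do the work, as an engineer would, in place of code of your own. Each camera call takes 0.05 s, during which the arm holds its last target.

### The job

Set the gap of the lever press with the feeler blade: slide the blade in, flat on the bed, with at least 30 mm of it under the raised platen, let it lie, and gently bring the lever down until the platen just nips it. Draw the blade straight out by its grip against a light but definite drag (if it comes freely, lower the lever a touch; if it is jammed, ease it), then lay it flat back on the cork mat and leave the lever as it was set. Do not crush the blade, and leave the panel, hinges and checker alone.

Things in the scene. Friction and masses are not known exactly. Their poses are not given: they have to be found in the camera images.
- press: Dark cast-iron lever press, fixed, 300 mm tall; base 190 x 330 x 30 mm. Origin on the bench under the platen's centre. Its x axis points from the open side where the blade goes in (-x) to the far side, its y axis from the platen to the column, z up. The lever runs over the platen, to the press's -y.
- lever: The steel lever of the press. Origin at its pivot pin on top of the column, at y = 145, z = 275 mm in the press's frame; it swings in the press's y-z plane. Hub friction (7 to 10 N at the grip) keeps the lever where it is left; the weights are balanced. When the platen meets the blade, the push at the grip rises above that friction by about 1/2.8 of the nipping force.
- lever_grip (a point): Middle of the lever's black round hand grip, 26 mm diameter, 110 mm long, lying along the lever, 400 mm from the pivot; 315 to 345 mm high at the start, 240 to 302 when the blade is nipped. Can be pinched across from above. Pushing it down lowers the platen, 1 mm for about 2.8 mm at the grip (whole travel 42 mm of ram).
- ram_pin (a point): Pin on top of the ram, over the platen's centre; moves straight up and down. Below it hangs the steel platen (100 x 100 x 20 mm, always level, sides along the press's axes) on a cushion of disc springs (8 N per mm), screwed on and locked by a brass nut at a setting that differs from start to start: unloaded, its flat underside lies 186 to 202 mm below this pin.
- bed: Flat steel bed plate on a screw pillar, fixed; its height differs from start to start. Origin on its top face under the platen's centre, axes as the press's; the plate reaches from x = -110 to +60 and y = -60 to +60 mm and is 16 mm thick. The platen covers x = -50 to +50 mm. The gap up to the platen is 13 to 40 mm at the start.
- blade: Feeler blade lying on the mat: steel 90 x 24 mm, 6 mm thick, with a boxwood grip 80 mm long, 20 wide, 26 tall; underside flush throughout; about 160 g, balancing some 50 mm from the origin towards the tip. Origin on the underside at the grip's middle, x axis towards the tip, z up. A good nip is about 10 N, felt as a drag of 3 to 9 N; over 45 N bruises the blade.
- blade_tip (a point): Middle of the blade's square tip, on its underside, 130 mm from the blade's origin.
- mat: Cork mat, fixed, 240 x 120 x 4 mm. Origin at the centre of its underside on the bench, x axis along its length.
- panel: Bystander: dark wood panel 130 x 100 x 6 mm inlaid with pearl and red triangles, loose. Origin at the centre of its underside.
- hinge_a: Bystander: miniature brass hinge, 30 x 38 x 7 mm, loose. Origin at the centre of its underside.
- hinge_b: Bystander: the second hinge of the pair, the same as hinge_a.
- checker: Bystander: glossy red acrylic checker, 38 mm diameter, 10 mm thick, loose. Origin at the centre of its underside.
There are look-alikes about, which are no part of the job. Of the things shaped like the blade, the steel one is meant.

How it is judged:
By the outcome, as a careful person would: the job done as asked, in the order asked, and still so for the second after the job is handed in, with the robot touching nothing.
It also fails if it takes over 72 s, if anything falls off the work surface, if the arm or the gripper's body presses on something with over 40 N, if the wrist force passes 120 N, or if a joint passes its speed limit or range.

## Working session

There is one attempt and no reset: what is moved stays moved. The work goes in short steps, Python scripts to look and compute and a shell command to move; the robot and the scene stay as the last step left them, time stands still between calls to the robot, and variables do not carry over. Pictures are saved under pics/ and viewed, and the job is handed in when it is done.

```bash
mkdir -p pics; ls; cat > h.py <<'E'
import numpy as np,cv2
from workcell import ctrl
from scipy.spatial.transform import Rotation as R
def shot(n,f):
    p=ctrl.get_image(n); cv2.imwrite('pics/'+f+'.png',cv2.cvtColor(p['pixels'],cv2.COLOR_RGB2BGR)); return p
def w(p,c):
    Rm=cv2.Rodrigues(np.array(p['rvec'],float))[0]; return Rm.T@(np.array(c,float)-np.array(p['tvec'],float).ravel())
def ray(p,u,v,z):
    K=np.array(p['camera_matrix']);Rm=cv2.Rodrigues(np.array(p['rvec'],float))[0];o=-Rm.T@np.array(p['tvec'],float).ravel()
    d=Rm.T@np.linalg.solve(K,[u,v,1.]);return o+d*(z-o[2])/d[2]
def proj(p,X):
    return cv2.projectPoints(np.array(X,float).reshape(-1,3),np.array(p['rvec'],float),np.array(p['tvec'],float),np.array(p['camera_matrix'],float),None)[0].reshape(-1,2)
E
python3 - <<'E'
from h import *
np.set_printoptions(precision=1,suppress=True)
import pickle
for n in ['side','top','wrist']:
    p=shot(n,n+'0'); pickle.dump(p,open(n+'0.pkl','wb'))
    if n=='wrist':continue
    for q in ['press','lever_grip','ram_pin','bed','blade','blade_tip','mat','panel','hinge_a','checker']:
        for r in ctrl.spot_point(p,q)[:4]: print(n,q,round(r['score'],2),w(p,r['position']))
print(ctrl.get_obs())
E
```

```text
pics
side press 0.84 [636.9  96.4   2.1]
side lever_grip 0.75 [641.2  96.9   1.6]
side lever_grip 0.57 [ 631.2 -157.   332.4]
side ram_pin 0.6 [642.4  91.5 295. ]
side ram_pin 0.49 [ 467.2 -291.4    1.4]
side bed 0.79 [642.7  91.6  79.6]
side blade 0.7 [ 433.7 -305.     1.8]
side blade 0.52 [ 643.9 -517.    -0.1]
side blade_tip 0.77 [ 528.  -456.3   -1. ]
side blade_tip 0.53 [ 562.8 -338.4    6.4]
side mat 0.69 [ 466.4 -286.6    4.8]
side panel 0.71 [ 755.3 -251.6    1.5]
side panel 0.23 [643.1  90.6 295.1]
side checker 0.61 [392.4 276.9  -1.4]
top press 0.59 [643.   89.9   1.8]
top press 0.23 [387.6   4.1  -2.1]
top lever_grip 0.57 [ 637.7 -161.5  334.6]
top ram_pin 0.7 [645.2  94.  296.6]
top ram_pin 0.26 [640.7  91.   -1.5]
top blade 0.84 [ 234.5 -236.9    1.1]
top blade 0.8 [ 435.5 -311.4    2.8]
top blade 0.6 [ 645.9 -520.7    2.6]
top blade_tip 0.96 [ 180.1 -354.     4. ]
top blade_tip 0.95 [ 530.8 -454.     3.1]
top blade_tip 0.85 [ 565.3 -344.1    5.5]
top mat 0.88 [ 468.8 -294.3   -5.7]
top panel 0.72 [ 752.4 -253.     3.3]
top hinge_a 0.45 [389.9   5.8   1.2]
top hinge_a 0.41 [385.  110.7   0.7]
top checker 0.62 [398.8 274.4  -3.6]
{'t': 1.15, 'qpos': array([-1.2,  0.4,  1.6, -0. ,  1.1, -0. ]), 'qvel': array([0., 0., 0., 0., 0., 0.]), 'joint_torque': array([  0. , -54.5, -27.4,   0.1,   0. ,  -0. ]), 'ee_pos': array([ 238.1, -577.8,  230.7]), 'orientation': array([-2.6,  1.7,  0. ]), 'ft_force': array([ 1.1,  0.6, -0. ]), 'moment': array([-0., -0.,  0.]), 'width': 87.687220919621}
```

View pics/top0.png

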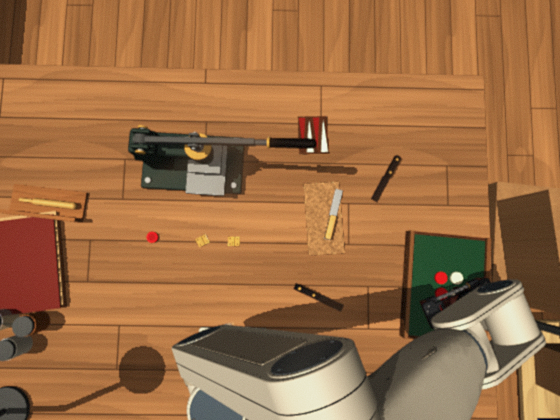

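View pics/side0.png

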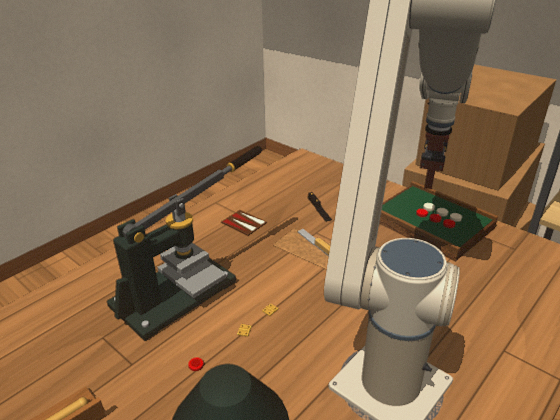

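View pics/wrist0.png

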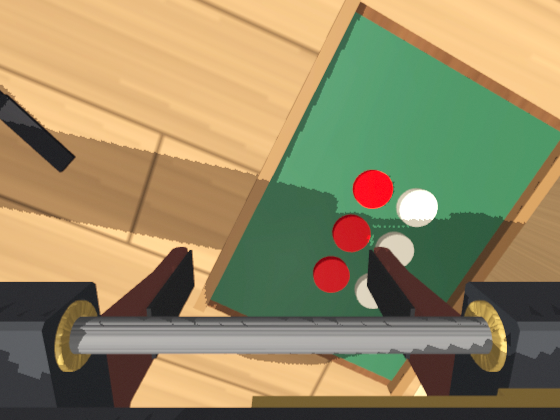

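```bash
python3 - <<'E'
import cv2,numpy as np
a=cv2.imread('pics/top0.png')
c=cv2.resize(a[175:260,295:355],None,fx=6,fy=6,interpolation=cv2.INTER_CUBIC)
d=cv2.resize(a[120:205,125:200+65],None,fx=3,fy=3,interpolation=cv2.INTER_CUBIC)
o=np.zeros((520,790,3),np.uint8);o[:510,:360]=c;o[:255,365:785]=d
cv2.imwrite('pics/crop.png',o)
b=cv2.imread('pics/side0.png')
cv2.imwrite('pics/crop2.png',cv2.resize(b[130:340,100:360],None,fx=3,fy=2.8,interpolation=cv2.INTER_CUBIC))
E
```

```text
(no output)
```

View pics/crop.png

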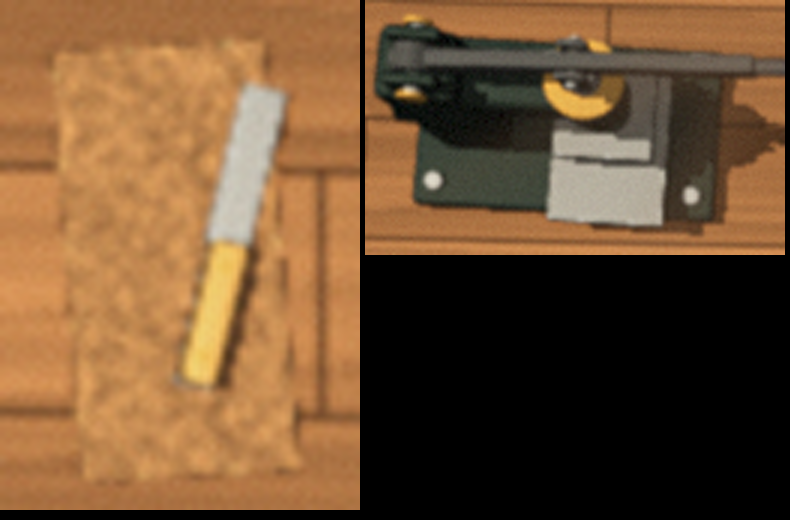

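View pics/crop2.png

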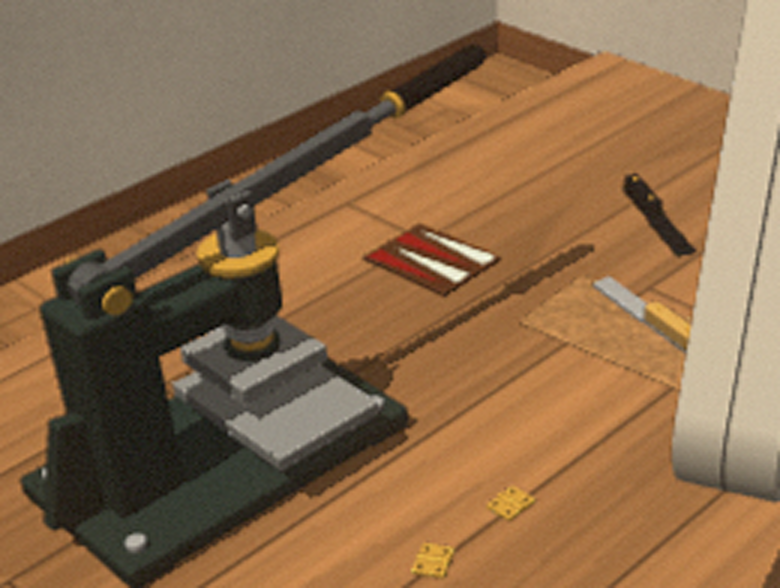

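```bash
python3 - <<'E'
from h import *
import pickle
np.set_printoptions(precision=1,suppress=True)
p=pickle.load(open('top0.pkl','rb'));s=pickle.load(open('side0.pkl','rb'))
f=lambda x,y:(295+(x+.5)/6-.5,175+(y+.5)/6-.5)
g=lambda x,y:(125+(x-365+.5)/3-.5,120+(y+.5)/3-.5)
for n,q,z in [('tipL',(245,86),10),('tipR',(287,93),10),('bl',(208,241),10),('br',(250,244),10),('gl',(182,380),30),('gr',(215,386),30),('wl',(210,242),30),('wr',(248,245),30),
 ('m',(60,50),4),('m',(265,42),4),('m',(85,478),4),('m',(298,465),4)]:
    print(n,ray(p,*f(*q),z))
for n,q,z in [('bedl',(548,218),80),('bedr',(662,226),80),('bedr in',(665,168),80),('plat l',(554,130),110),('pl f l',(553,156),115),('pl f r',(650,161),115),('bolt',(432,180),30),('bolt',(690,195),30),('levtip?',(752,66),300),('lev',(430,62),275)]: print(n,ray(p,*g(*q),z))
h=lambda x,y:(100+(x+.5)/3-.5,130+(y+.5)/2.8-.5)
print('side')
for n,q,z in [('bedfl',(283,463),80),('bedfr',(383,400),80),('bed front l',(232,425),80)]: print(n,ray(s,*h(*q),z))
print(R.from_rotvec(ctrl.get_obs()['orientation']).as_matrix(),ctrl.get_obs()['ft_force'])
print('cam',-cv2.Rodrigues(p['rvec'])[0].T@p['tvec'])
E
```

```text
tipL [ 565.5 -329.8   10. ]
tipR [ 562.  -353.2   10. ]
bl [ 478.5 -309.3   10. ]
br [ 477.3 -332.6   10. ]
gl [ 401.  -292.2   30. ]
gr [ 398.1 -310.1   30. ]
wl [ 476.2 -307.3   30. ]
wr [ 474.9 -328.    30. ]
m [ 584.8 -227.     4. ]
m [ 591.6 -342.1    4. ]
m [ 347.3 -242.7    4. ]
m [ 356.3 -360.     4. ]
bedl [534.6 153.2  80. ]
bedr [528.4  34.   80. ]
bedr in [590.1  32.7  80. ]
plat l [621.9 144.5 110. ]
pl f l [593.7 143.4 115. ]
pl f r [590.5  44.3 115. ]
bolt [581.1 291.4  30. ]
bolt [570.   10.3  30. ]
levtip? [641.3 -65.5 300. ]
lev [645.6 222.8 275. ]
side
bedfl [522.  162.1  80. ]
bedfr [521.8  37.8  80. ]
bed front l [600.8 157.4  80. ]
[[ 0.4 -0.9 -0. ]
 [-0.9 -0.4  0. ]
 [-0.   0.  -1. ]] [ 1.1  0.6 -0. ]
cam [ 359.3 -108.4 1321.3]
```

```bash
cat >> h.py <<'E'
def plan(pos,yawx=None,n=8):
    """pos target TCP world; yawx: world yaw (deg) of the tool x axis (mod 180)"""
    o=ctrl.get_obs();M=R.from_rotvec(o['orientation']);p0=np.array(o['ee_pos']);pos=np.array(pos,float)
    cur=np.degrees(np.arctan2(M.as_matrix()[1,0],M.as_matrix()[0,0]))
    if yawx is None: T=M
    else:
        c=min([yawx+k*180 for k in range(-4,5)],key=lambda a:abs(a-cur))
        T=R.from_matrix(np.array([[np.cos(np.radians(c)),np.sin(np.radians(c)),0],[np.sin(np.radians(c)),-np.cos(np.radians(c)),0],[0,0,-1]]).T.T)
    rel=(M.inv()*T).as_rotvec()
    print('pos',p0.round(1),'yawx %.1f'%cur,'tilt',M.as_matrix()[:,2].round(4),'F',np.round(o['ft_force'],2),'w %.1f'%o['width'],'t %.2f'%o['t'],'q6 %.2f'%o['qpos'][5])
    print('turn',rel.round(3),'dist',np.linalg.norm(pos-p0).round(1))
    for i in range(n):
        Mi=M*R.from_rotvec(rel*i/n)
        print((rel/n).round(3).tolist(),Mi.inv().apply((pos-p0)/n).round(1).tolist())
E
python3 - <<'E'
from h import *
import pickle
np.set_printoptions(precision=1,suppress=True)
p=pickle.load(open('top0.pkl','rb'));s=pickle.load(open('side0.pkl','rb'))
g=lambda x,y:(125+(x-365+.5)/3-.5,120+(y+.5)/3-.5)
h=lambda x,y:(100+(x+.5)/3-.5,130+(y+.5)/2.8-.5)
P=lambda c:np.array(c['camera_matrix'])@np.c_[cv2.Rodrigues(np.array(c['rvec'],float))[0],np.array(c['tvec'],float).ravel()]
for n,a,b in [('bedl',(548,218),(283,463)),('bedr',(662,226),(383,400)),('pl fl',(553,156),(240,385)),('pl fr',(650,161),(325,343))]:
    X=cv2.triangulatePoints(P(p),P(s),np.array(g(*a)).reshape(2,1),np.array(h(*b)).reshape(2,1));print(n,(X[:3]/X[3]).ravel())
plan([452,-313,110],76.1,10)
E
```

```text
bedl [534.9 154.5  67.2]
bedr [528.1  33.7  74. ]
pl fl [594.2 143.4 126.1]
pl fr [590.3  44.4 122.4]
pos [ 238.1 -577.8  230.7] yawx -67.6 tilt [-0.  0. -1.] F [ 1.1  0.6 -0. ] w 87.7 t 1.15 q6 -0.02
turn [0.  0.  0.6] dist 361.2
[0.0, 0.0, 0.063] [-16.3, -29.9, 12.1]
[0.0, 0.0, 0.063] [-18.2, -28.8, 12.1]
[0.0, 0.0, 0.063] [-20.0, -27.6, 12.1]
[0.0, 0.0, 0.063] [-21.7, -26.2, 12.1]
[0.0, 0.0, 0.063] [-23.3, -24.8, 12.1]
[0.0, 0.0, 0.063] [-24.8, -23.3, 12.1]
[0.0, 0.0, 0.063] [-26.3, -21.7, 12.1]
[0.0, 0.0, 0.063] [-27.6, -20.0, 12.1]
[0.0, 0.0, 0.063] [-28.8, -18.2, 12.1]
[0.0, 0.0, 0.063] [-29.9, -16.3, 12.1]
```

```bash
python3 -m handwheel '[[[0,0,0.063],[-16.3,-29.9,12.1],1],[[0,0,0.063],[-18.2,-28.8,12.1],1],[[0,0,0.063],[-20,-27.6,12.1],1],[[0,0,0.063],[-21.7,-26.2,12.1],1],[[0,0,0.063],[-23.3,-24.8,12.1],1],[[0,0,0.063],[-24.8,-23.3,12.1],1],[[0,0,0.063],[-26.3,-21.7,12.1],1],[[0,0,0.063],[-27.6,-20,12.1],1],[[0,0,0.063],[-28.8,-18.2,12.1],1],[[0,0,0.063],[-29.9,-16.3,12.1],1]]'
python3 - <<'E'
from h import *
p=shot('wrist','w1')
plan([452,-313,19],76.1,8)
E
```

```text
t: 1.98
ee_pos: [461.9, -314.8, 108.2]
orientation: [1.889, -2.507, 0.022]
ft_force: [0.1, 0.2, -0.3]
width: 87.8
pos [ 464.1 -310.2  106. ] yawx -106.1 tilt [ 0.005  -0.0098 -0.9999] F [ 2.52  3.73 -1.05] w 87.8 t 2.03 q6 1.25
turn [-0.007 -0.008 -0.039] dist 87.9
[-0.001, -0.001, -0.005] [0.7, 1.4, 10.9]
[-0.001, -0.001, -0.005] [0.7, 1.4, 10.9]
[-0.001, -0.001, -0.005] [0.7, 1.4, 10.9]
[-0.001, -0.001, -0.005] [0.7, 1.4, 10.9]
[-0.001, -0.001, -0.005] [0.7, 1.4, 10.9]
[-0.001, -0.001, -0.005] [0.7, 1.4, 10.9]
[-0.001, -0.001, -0.005] [0.7, 1.4, 10.9]
[-0.001, -0.001, -0.005] [0.7, 1.4, 10.9]
```

View pics/w1.png

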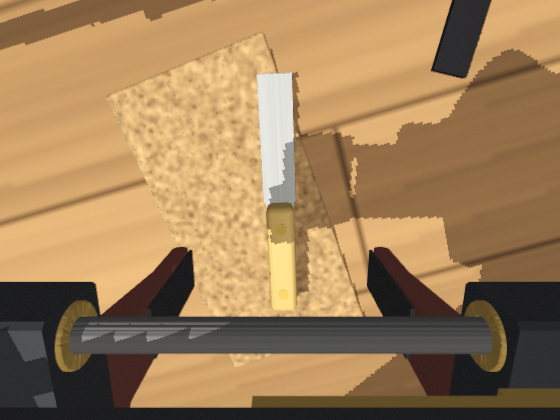

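```bash
python3 -m handwheel '[[[-0.001,-0.001,-0.005],[0.7,1.4,10.9],1],[[-0.001,-0.001,-0.005],[0.7,1.4,10.9],1],[[-0.001,-0.001,-0.005],[0.7,1.4,10.9],1],[[-0.001,-0.001,-0.005],[0.7,1.4,10.9],1],[[-0.001,-0.001,-0.005],[0.7,1.4,10.9],1],[[-0.001,-0.001,-0.005],[0.7,1.4,10],1],[[-0.001,-0.001,-0.005],[0.7,1.4,10],1],[[0,0,0],[0.7,1.4,6],1],[[0,0,0],[0,0,0],1],[[0,0,0],[0,0,0],1]]'
python3 - <<'E'
from h import *
plan([452,-313,19],76.1,2)
E
```

```text
t: 2.87
ee_pos: [448.0, -315.7, 15.7]
orientation: [1.936, -2.472, -0.004]
ft_force: [0.2, -1.0, -0.9]
width: 87.7
pos [ 448.  -315.7   15.7] yawx -103.9 tilt [-2.9e-03  8.0e-04 -1.0e+00] F [ 0.19 -0.96 -0.93] w 87.7 t 2.87 q6 1.18
turn [0.003 0.    0.001] dist 5.9
[0.002, 0.0, 0.0] [-1.8, -1.6, -1.7]
[0.002, 0.0, 0.0] [-1.8, -1.6, -1.7]
```

```bash
python3 -m handwheel '[[[0.003,0,0],[-2,-3,-3],1],[[0,0,0],[0,0,0],0.6],[[0,0,0],[0,0,0],0.3],[[0,0,0],[0,0,0],0],[[0,0,0],[0,0,0],0],[[0,0,0],[0,0,0],0],[[0,0,0],[0,0,0],0],[[0,0,0],[0,0,0],0],[[0,0,0],[0,0,0],0],[[0,0,0],[0,0,0],0]]'
python3 - <<'E'
from h import *
p=shot('wrist','w2')
plan([450,-313,160],76.1,6)
E
```

```text
t: 3.7
ee_pos: [453.9, -315.3, 21.8]
orientation: [-1.937, 2.471, -0.008]
ft_force: [-0.7, -0.1, -0.2]
width: 31.5
pos [ 453.9 -315.3   21.7] yawx -103.8 tilt [ 0.0047 -0.0031 -1.    ] F [ 0.45 -0.23  0.32] w 27.5 t 3.75 q6 1.18
turn [-0.005 -0.002  0.001] dist 138.3
[-0.001, -0.0, 0.0] [-0.2, 0.6, -23.0]
[-0.001, -0.0, 0.0] [-0.2, 0.6, -23.0]
[-0.001, -0.0, 0.0] [-0.2, 0.6, -23.0]
[-0.001, -0.0, 0.0] [-0.2, 0.7, -23.0]
[-0.001, -0.0, 0.0] [-0.2, 0.7, -23.0]
[-0.001, -0.0, 0.0] [-0.2, 0.7, -23.0]
```

View pics/w2.png

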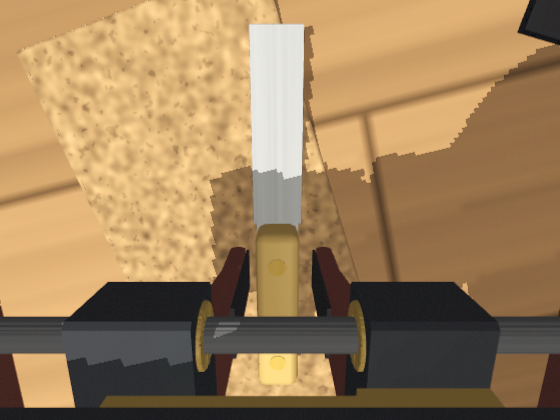

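```bash
python3 -m handwheel '[[[0,0,0],[0,0,2.5],0],[[0,0,0],[0,0,0],0],[[0,0,0],[0,0,0],0],[[0,0,0],[0,0,0],0],[[0,0,0],[0,0,0],0],[[0,0,0],[0,0,0],0],[[0,0,0],[0,0,0],0],[[0,0,0],[0,0,-10],0],[[0,0,0],[0,0,-20],0],[[0,0,0],[0,0,-30],0]]'
python3 - <<'E'
from h import *
p=shot('wrist','w3')
# press frame: centre (642,90.5), yaw -2.2 ; tip target approach at press x=-125
c,s=np.cos(np.radians(-2.2)),np.sin(np.radians(-2.2))
f=lambda x,y:(642+c*x-s*y,90.5+s*x+c*y)
print(f(-230,0))
plan([*f(-230,0),180],87.8,10)
E
```

```text
t: 4.58
ee_pos: [449.7, -312.4, 75.7]
orientation: [1.937, -2.471, -0.011]
ft_force: [0.7, 0.3, -1.3]
width: 20.0
(np.float64(412.16952922555714), np.float64(99.32919609012959))
pos [ 452.6 -314.4   81.7] yawx -103.8 tilt [ 1.2e-03 -5.0e-04 -1.0e+00] F [ 1.32 -0.95  1.19] w 19.5 t 4.63 q6 1.18
turn [-0.001 -0.    -0.203] dist 427.2
[-0.0, -0.0, -0.02] [-39.2, 13.8, -9.9]
[-0.0, -0.0, -0.02] [-39.5, 13.0, -9.9]
[-0.0, -0.0, -0.02] [-39.7, 12.2, -9.8]
[-0.0, -0.0, -0.02] [-40.0, 11.4, -9.8]
[-0.0, -0.0, -0.02] [-40.2, 10.6, -9.8]
[-0.0, -0.0, -0.02] [-40.4, 9.8, -9.8]
[-0.0, -0.0, -0.02] [-40.6, 8.9, -9.8]
[-0.0, -0.0, -0.02] [-40.8, 8.1, -9.8]
[-0.0, -0.0, -0.02] [-40.9, 7.3, -9.8]
[-0.0, -0.0, -0.02] [-41.1, 6.5, -9.8]
```

View pics/w3.png

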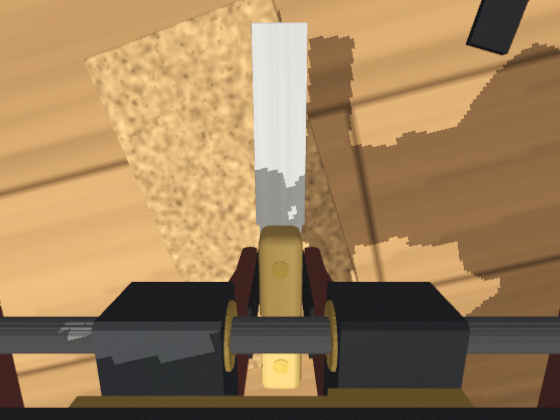

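```bash
python3 -m handwheel '[[[0,0,-0.02],[-30,11,-8],0],[[0,0,-0.02],[-39,13,-9.9],0],[[0,0,-0.02],[-39.7,12.2,-9.8],0],[[0,0,-0.02],[-40,11.4,-9.8],0],[[0,0,-0.02],[-40.2,10.6,-9.8],0],[[0,0,-0.02],[-40.4,9.8,-9.8],0],[[0,0,-0.02],[-40.6,9,-9.8],0],[[0,0,-0.02],[-40,8,-9.8],0],[[0,0,-0.02],[-30,6,-9],0],[[0,0,-0.02],[-15,3,-5],0]]'
python3 - <<'E'
from h import *
p=shot('wrist','w4');q=shot('top','t4')
c,s=np.cos(np.radians(-2.2)),np.sin(np.radians(-2.2))
f=lambda x,y:(642+c*x-s*y,90.5+s*x+c*y)
plan([*f(-240,0),150],87.8,4)
E
```

```text
t: 5.47
ee_pos: [415.6, 48.3, 177.7]
orientation: [-2.17, 2.264, -0.023]
ft_force: [-0.2, -1.0, -1.5]
width: 19.9
pos [416.2  47.7 177.7] yawx -92.4 tilt [ 0.015  -0.0067 -0.9999] F [ 0.95 -1.14 -2.09] w 19.9 t 5.57 q6 1.71
turn [-0.015 -0.006 -0.003] dist 60.6
[-0.004, -0.002, -0.001] [-12.9, 4.2, 6.8]
[-0.004, -0.002, -0.001] [-12.9, 4.1, 6.8]
[-0.004, -0.002, -0.001] [-12.9, 4.1, 6.9]
[-0.004, -0.002, -0.001] [-12.9, 4.0, 6.9]
```

View pics/w4.png

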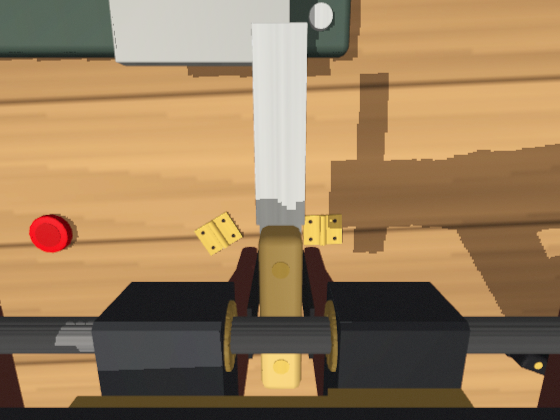

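View pics/t4.png

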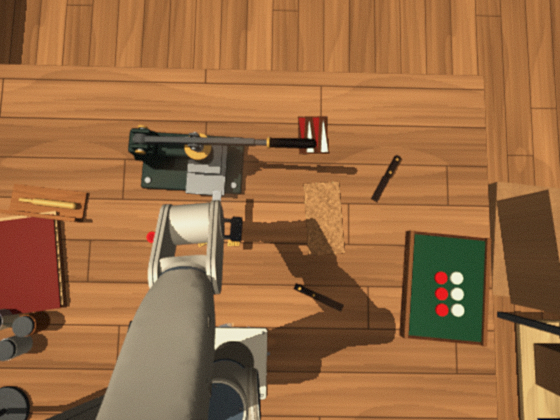

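```bash
python3 -m handwheel '[[[-0.004,-0.002,-0.001],[-12.9,4.2,6.8],0],[[-0.004,-0.002,-0.001],[-12.9,4.2,6.8],0],[[-0.004,-0.002,-0.001],[-12.9,4.2,6.8],0],[[-0.004,-0.002,-0.001],[-10,3,6.8],0],[[0,0,0],[0,0,0],0],[[0,0,0],[0,0,0],0],[[0,0,0],[0,0,0],0],[[0,0,0],[0,0,0],0],[[0,0,0],[0,0,0],0],[[0,0,0],[0,0,0],0]]'
python3 - <<'E'
from h import *
p=shot('wrist','w5');q=shot('side','s5')
c,s=np.cos(np.radians(-2.2)),np.sin(np.radians(-2.2))
f=lambda x,y:(642+c*x-s*y,90.5+s*x+c*y)
plan([*f(-178,0),118],87.8,4)
for n in ['bed','ram_pin','press']:
  for r in ctrl.spot_point(p,n)[:1]: print('w',n,r['score'],w(p,r['position']))
  for r in ctrl.spot_point(q,n)[:1]: print('s',n,r['score'],w(q,r['position']))
E
```

```text
t: 6.4
ee_pos: [403.8, 93.8, 150.3]
orientation: [-2.175, 2.265, -0.001]
ft_force: [0.6, 0.4, -2.1]
width: 19.5
pos [403.7  94.  150.3] yawx -92.3 tilt [ 1.7e-03  3.0e-04 -1.0e+00] F [-0.01 -0.25 -1.64] w 19.8 t 6.50 q6 1.81
turn [-0.002  0.    -0.002] dist 68.6
[-0.0, 0.0, -0.001] [-1.4, -15.0, 8.1]
[-0.0, 0.0, -0.001] [-1.4, -15.0, 8.1]
[-0.0, 0.0, -0.001] [-1.4, -15.0, 8.1]
[-0.0, 0.0, -0.001] [-1.4, -15.1, 8.1]
s bed 0.92 [642.47802112  92.66072889  77.57024659]
s ram_pin 0.92 [643.31711277  89.11241332 292.05093426]
s press 0.92 [639.88020003  97.77607679   1.05329068]
```

View pics/w5.png

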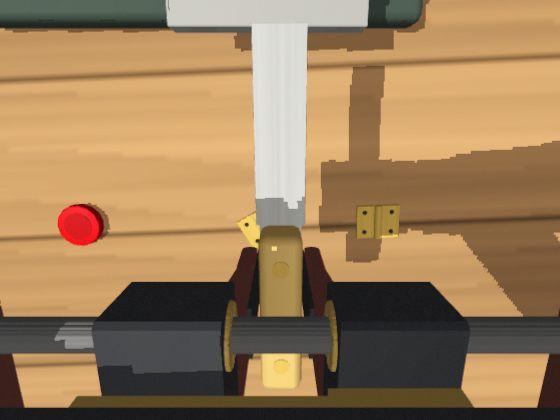

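View pics/s5.png

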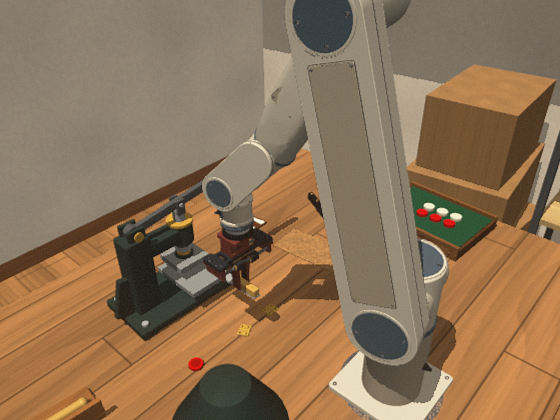

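```bash
python3 -m handwheel '[[[0,0,-0.001],[-1.6,-15,6],0],[[0,0,-0.001],[-1.6,-15,8.1],0],[[0,0,-0.001],[-1.6,-15,8.1],0],[[0,0,-0.001],[-1.6,-15,8.1],0],[[0,0,0],[0,0,0],0],[[0,0,0],[0,0,0],0],[[0,0,0],[0,0,4],0],[[0,0,0],[0,0,4],0],[[0,0,0],[0,0,0],0],[[0,0,0],[0,0,0],0]]'
python3 - <<'E'
from h import *
c,s=np.cos(np.radians(-2.2)),np.sin(np.radians(-2.2))
f=lambda x,y:(642+c*x-s*y,90.5+s*x+c*y)
p=shot('wrist','w6')
plan([*f(-178,1),100],87.8,4)
E
```

```text
t: 7.63
ee_pos: [462.7, 98.7, 110.6]
orientation: [2.183, -2.259, -0.001]
ft_force: [-0.6, 0.3, -1.6]
width: 19.7
pos [462.6  98.6 110.6] yawx -92.0 tilt [-6.e-04  0.e+00 -1.e+00] F [-0.85 -0.95 -1.5 ] w 19.7 t 7.68 q6 1.79
turn [ 0.001 -0.     0.004] dist 10.7
[0.0, -0.0, 0.001] [0.1, -0.4, 2.6]
[0.0, -0.0, 0.001] [0.1, -0.4, 2.6]
[0.0, -0.0, 0.001] [0.1, -0.4, 2.6]
[0.0, -0.0, 0.001] [0.1, -0.4, 2.6]
```

View pics/w6.png

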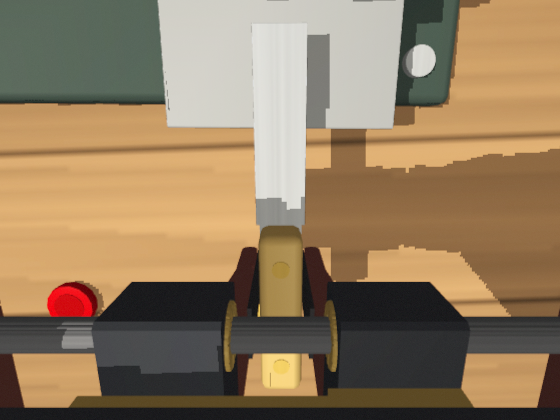

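```bash
python3 -m handwheel '[[[0,0,0.002],[0,0,2],0],[[0,0,0.002],[0,0,2],0],[[0,0,0],[0,0,2],0],[[0,0,0],[0,0,2],0],[[0,0,0],[0,0,1.5],0],[[0,0,0],[0,0,1.5],0],[[0,0,0],[0,0,1.5],0],[[0,0,0],[0,0,1],0],[[0,0,0],[0,0,0],0],[[0,0,0],[0,0,0],0]]'
```

```text
t: 8.52
ee_pos: [462.3, 98.7, 96.2]
orientation: [-2.178, 2.264, 0.0]
ft_force: [-0.3, -0.1, -0.7]
width: 19.8
```

```bash
python3 -m handwheel '[[[0,0,0],[0,0,1],0],[[0,0,0],[0,0,1],0],[[0,0,0],[0,0,1],0],[[0,0,0],[0,0,0.8],0],[[0,0,0],[0,0,0.8],0],[[0,0,0],[0,0,0],0],[[0,0,0],[0,0,0],0],[[0,0,0],[0,0,0],0],[[0,0,0],[0,0,0],0],[[0,0,0],[0,0,0],0]]'
python3 - <<'E'
from workcell import ctrl
o=ctrl.get_obs();print(o['ft_force'],o['moment'])
E
```

```text
t: 9.35
ee_pos: [462.7, 98.8, 91.4]
orientation: [-2.177, 2.263, -0.001]
ft_force: [1.1, 0.4, -0.7]
width: 19.6
[ 1.07271444  0.44787978 -0.68140411] [ 0.00277406  0.10335816 -0.00880919]
```

```bash
python3 -m handwheel '[[[0,0,0],[0,0,1],0],[[0,0,0],[0,0,1],0],[[0,0,0],[0,0,1],0],[[0,0,0],[0,0,1],0],[[0,0,0],[0,0,1],0],[[0,0,0],[0,0,0],0],[[0,0,0],[0,0,0],0],[[0,0,0],[0,0,0],0],[[0,0,0],[0,0,0],0],[[0,0,0],[0,0,0],0]]'
python3 - <<'E'
from workcell import ctrl
o=ctrl.get_obs();print(o['ft_force'],o['moment'])
E
```

```text
t: 10.18
ee_pos: [463.7, 99.0, 87.4]
orientation: [-2.176, 2.262, -0.003]
ft_force: [-2.2, 0.2, 3.5]
width: 20.4
[-2.18469361  0.18993638  3.45148337] [-0.00105767 -0.00569932 -0.05343351]
```

```bash
python3 -m handwheel '[[[0,0,0],[0,0,-2.5],0],[[0,0,0],[0,0,-1],0],[[0,0,0],[0,0,0],0],[[0,0,0],[0,0,0],0],[[0,0,0],[0,0,0],0],[[0,0,0],[0,-5,0],0],[[0,0,0],[0,-7,0],0],[[0,0,0],[0,-7,0],0],[[0,0,0],[0,-4,0],0],[[0,0,0],[0,0,0],0]]'
python3 - <<'E'
from h import *
c,s=np.cos(np.radians(-2.2)),np.sin(np.radians(-2.2))
f=lambda x,y:(642+c*x-s*y,90.5+s*x+c*y)
p=shot('wrist','w7');p=shot('side','s7')
plan([*f(-103,1),91],87.8,6)
E
```

```text
t: 11.02
ee_pos: [488.6, 97.8, 89.9]
orientation: [-2.177, 2.263, -0.001]
ft_force: [0.7, 0.0, -1.3]
width: 20.0
pos [487.5  97.7  89.7] yawx -92.2 tilt [ 6.e-04  2.e-04 -1.e+00] F [-1.05 -0.03 -2.78] w 19.8 t 11.12 q6 1.78
turn [-0.001  0.    -0.   ] dist 51.7
[-0.0, 0.0, -0.0] [0.0, -8.6, -0.2]
[-0.0, 0.0, -0.0] [0.0, -8.6, -0.2]
[-0.0, 0.0, -0.0] [0.0, -8.6, -0.2]
[-0.0, 0.0, -0.0] [0.0, -8.6, -0.2]
[-0.0, 0.0, -0.0] [0.0, -8.6, -0.2]
[-0.0, 0.0, -0.0] [0.0, -8.6, -0.2]
```

View pics/w7.png

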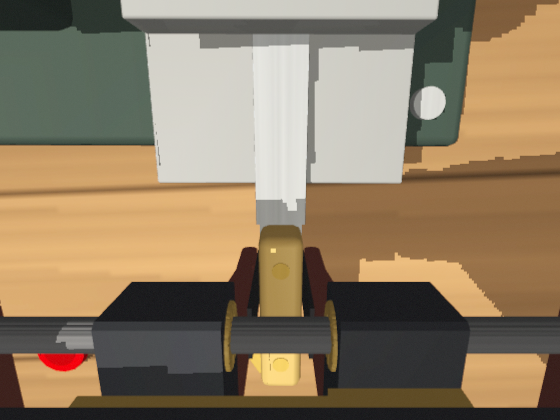

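View pics/s7.png

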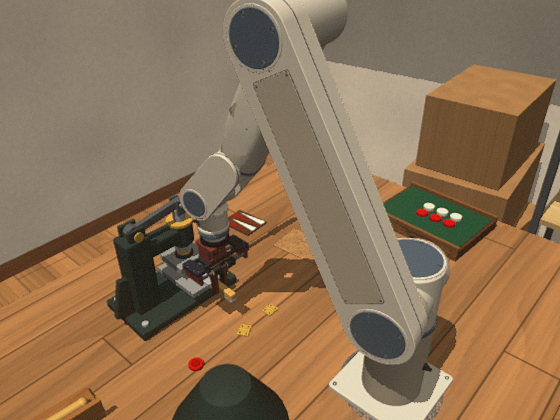

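```bash
python3 - <<'E'
from h import *
import pickle
p=pickle.load(open('top0.pkl','rb'))
for z in (300,350,400): print(z,ray(p,190,200,z)[:2].round(),ray(p,160,240,z)[:2].round(),ray(p,220,240,z)[:2].round())
E
```

```text
300 [484.  95.] [380. 167.] [382.  15.]
350 [478.  85.] [379. 153.] [381.   9.]
400 [472.  75.] [378. 140.] [380.   3.]
```

```bash
python3 -m handwheel '[[[0,0,0],[0,-5,0],0],[[0,0,0],[0,-8,0],0],[[0,0,0],[0,-8,0],0],[[0,0,0],[0,-8,0],0],[[0,0,0],[0,-8,0],0],[[0,0,0],[0,-6,0],0],[[0,0,0],[0,-2,0],0],[[0,0,0],[0,0,0],0],[[0,0,0],[0,0,0],0],[[0,0,0],[0,0,1],0]]'
python3 - <<'E'
from h import *
c,s=np.cos(np.radians(-2.2)),np.sin(np.radians(-2.2))
f=lambda x,y:(642+c*x-s*y,90.5+s*x+c*y)
p=shot('wrist','w8')
plan([*f(-106,1),88],87.8,6)
E
```

```text
t: 11.95
ee_pos: [536.8, 95.8, 90.6]
orientation: [2.177, -2.264, -0.001]
ft_force: [-6.4, -1.1, 25.6]
width: 19.6
pos [536.7  95.8  90.7] yawx -92.2 tilt [-1.e-03  3.e-04 -1.e+00] F [-3.31 -1.1  12.53] w 19.6 t 12.00 q6 1.76
turn [ 0.001  0.    -0.   ] dist 2.8
[0.0, 0.0, -0.0] [0.0, 0.1, 0.4]
[0.0, 0.0, -0.0] [0.0, 0.1, 0.4]
[0.0, 0.0, -0.0] [0.0, 0.1, 0.4]
[0.0, 0.0, -0.0] [0.0, 0.1, 0.4]
[0.0, 0.0, -0.0] [0.0, 0.1, 0.4]
[0.0, 0.0, -0.0] [0.0, 0.1, 0.4]
```

View pics/w8.png

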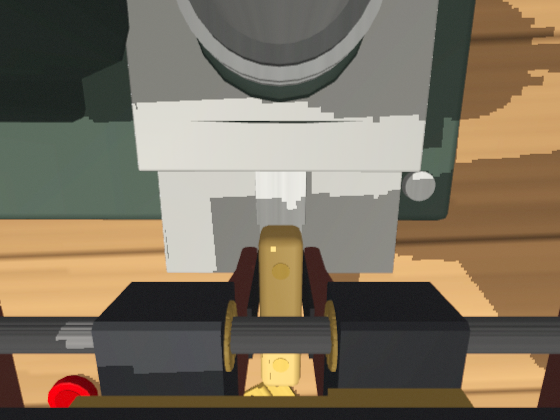

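```bash
python3 -m handwheel '[[[0,0,0],[0,0,0],0],[[0,0,0],[0,0,0],0],[[0,0,0],[0,0,0],0],[[0,0,0],[0,0,0],0],[[0,0,0],[0,0,0],0],[[0,0,0],[0,0,0],0],[[0,0,0],[0,0,0],0],[[0,0,0],[0,0,0],0],[[0,0,0],[0,0,0],0],[[0,0,0],[0,0,0],0]]'
python3 - <<'E'
from h import *
np.set_printoptions(precision=3,suppress=True)
o=ctrl.get_obs();print(o['ft_force'],o['moment'])
p=shot('side','s8')
im=cv2.imread('pics/s8.png');cv2.imwrite('pics/s8c.png',cv2.resize(im[180:340,100:300],None,fx=4,fy=3.7,interpolation=cv2.INTER_CUBIC))
E
```

```text
t: 12.83
ee_pos: [536.5, 95.8, 90.8]
orientation: [-2.178, 2.263, -0.0]
ft_force: [-0.6, -0.3, 3.2]
width: 20.0
[-0.591 -0.314  3.167] [0.029 0.183 0.015]
```

View pics/s8c.png

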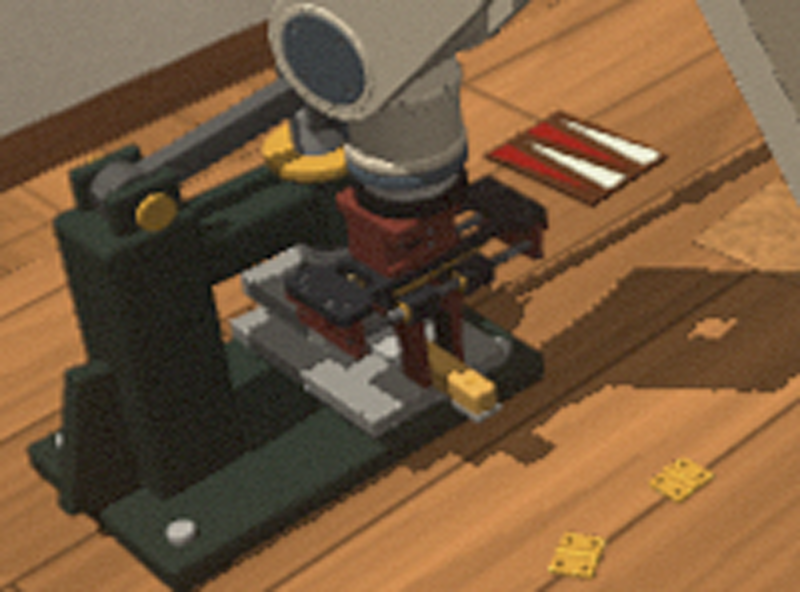

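```bash
python3 -m handwheel '[[[-0.015,0,0],[0,0,-0.3],0],[[-0.015,0,0],[0,0,0],0],[[-0.012,0,0],[0,0,0],0],[[0,0,0],[0,0,0],0],[[0,0,0],[0,0,0],0],[[0,0,0],[0,0,0],0],[[0,0,0],[0,0,0],0],[[0,0,0],[0,0,0],0],[[0,0,0],[0,0,0],0],[[0,0,0],[0,0,0],0]]'
python3 - <<'E'
from h import *
np.set_printoptions(precision=3,suppress=True)
o=ctrl.get_obs();print(o['ft_force'],o['moment'],R.from_rotvec(o['orientation']).as_matrix()[:,2])
E
```

```text
t: 13.72
ee_pos: [537.1, 95.9, 90.8]
orientation: [2.157, -2.241, -0.051]
ft_force: [-0.6, 0.3, 1.2]
width: 19.8
[-0.606  0.315  1.224] [-0.011 -0.1   -0.005] [-0.045  0.002 -0.999]
```

```bash
python3 -m handwheel '[[[0,0,0],[0,0,0],0.3],[[0,0,0],[0,0,0],0.35],[[0,0,0],[0,0,0],0.45],[[0,0,0],[0,0,0],0.6],[[0,0,0],[0,0,0],0.6],[[0.015,0,0],[0,0,-8],0.6],[[0.015,0,0],[0,0,-14],0.6],[[0.012,0,0],[0,5,-20],0.6],[[0,0,0],[0,10,-25],0.6],[[0,0,0],[0,10,-25],0.6]]'
python3 - <<'E'
from h import *
p=shot('wrist','w9');
plan([500,0,360],0,10)
q=shot('top','t9')
E
```

```text
t: 14.55
ee_pos: [510.3, 96.1, 181.9]
orientation: [2.173, -2.259, -0.008]
ft_force: [-0.5, 0.7, -0.1]
width: 52.5
pos [510.9  96.5 186.4] yawx -92.2 tilt [-3.7e-03 -4.0e-04 -1.0e+00] F [0.7  0.02 2.69] w 52.5 t 14.60 q6 1.77
turn [ 0.003 -0.003  1.532] dist 198.9
[0.0, -0.0, 0.153] [9.7, 0.8, -17.4]
[0.0, -0.0, 0.153] [9.7, -0.7, -17.4]
[0.0, -0.0, 0.153] [9.5, -2.2, -17.4]
[0.0, -0.0, 0.153] [9.0, -3.6, -17.4]
[0.0, -0.0, 0.153] [8.4, -5.0, -17.4]
[0.0, -0.0, 0.153] [7.5, -6.2, -17.4]
[0.0, -0.0, 0.153] [6.5, -7.2, -17.4]
[0.0, -0.0, 0.153] [5.3, -8.2, -17.4]
[0.0, -0.0, 0.153] [4.0, -8.9, -17.4]
[0.0, -0.0, 0.153] [2.6, -9.4, -17.4]
```

View pics/w9.png

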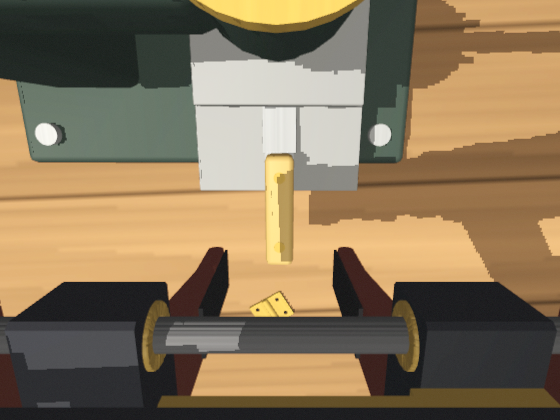

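```bash
python3 -m handwheel '[[[0,0,0],[0,0,-35],0.6],[[0,0,0],[0,0,-40],0.3],[[0,0,0],[10,0,-40],0],[[0,0,0],[25,0,-32],0],[[0,0,0],[35,0,-20],0],[[0,0,0],[40,0,-8],0],[[0,0,0],[40,0,0],0],[[0,0,0],[35,-10,0],0],[[0,0,0],[20,-15,0],0],[[0,0,0],[8,-10,0],0]]'
python3 - <<'E'
from h import *
plan([632,-160,370],87.8,5)
p=shot('wrist','w10'); q=shot('top','t10')
for P in (p,q):
  for r in ctrl.spot_point(P,'lever_grip')[:2]: print(r['score'],w(P,r['position']))
E
```

```text
t: 15.48
ee_pos: [539.1, -125.0, 368.8]
orientation: [-2.185, 2.257, -0.012]
ft_force: [0.4, 0.3, 0.8]
width: 0.4
pos [ 539.1 -125.   368.8] yawx -91.8 tilt [ 0.0054 -0.0053 -1.    ] F [0.36 0.29 0.77] w 0.4 t 15.48 q6 1.36
turn [-0.006 -0.005  0.006] dist 99.3
[-0.001, -0.001, 0.001] [6.4, -18.8, -0.1]
[-0.001, -0.001, 0.001] [6.4, -18.8, -0.1]
[-0.001, -0.001, 0.001] [6.4, -18.8, -0.2]
[-0.001, -0.001, 0.001] [6.3, -18.8, -0.2]
[-0.001, -0.001, 0.001] [6.3, -18.8, -0.2]
0.72 [ 630.8098524  -157.06780954  336.75676385]
```

View pics/w10.png

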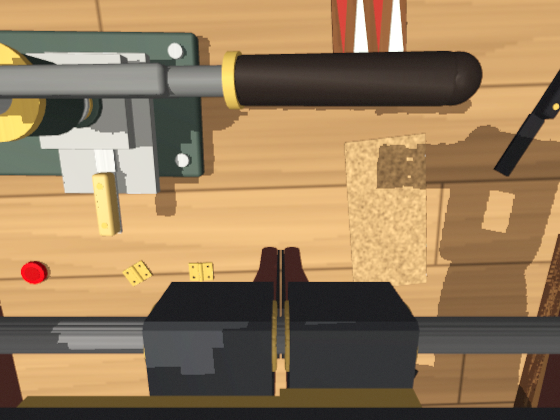

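View pics/t10.png

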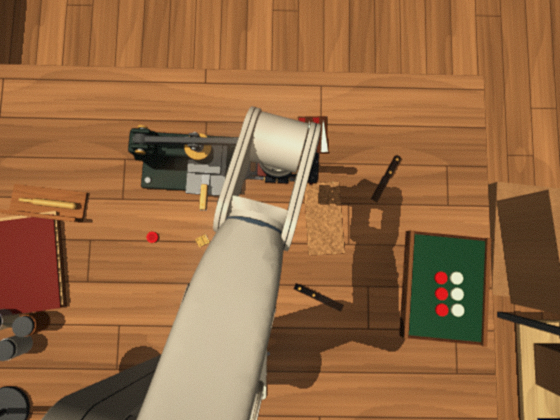

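```bash
python3 -m handwheel '[[[-0.001,-0.001,0.001],[6.4,-18.8,0],0],[[-0.001,-0.001,0.001],[6.4,-18.8,0],0],[[-0.001,-0.001,0.001],[6.4,-18.8,0],0],[[-0.001,-0.001,0.001],[6.4,-18.8,0],0],[[-0.001,-0.001,0.001],[5,-12,0],0],[[0,0,0],[0,0,0],0],[[0,0,0],[0,0,0],0],[[0,0,0],[0,0,2],0],[[0,0,0],[0,0,2],0],[[0,0,0],[0,0,0],0]]'
python3 - <<'E'
from h import *
plan([632,-160,354],87.8,4)
E
```

```text
t: 16.52
ee_pos: [622.1, -137.9, 360.5]
orientation: [2.2, -2.238, -0.02]
ft_force: [-0.4, -1.0, 0.1]
width: 0.7
pos [ 622.1 -137.9  360.5] yawx -91.0 tilt [-0.0112  0.0066 -0.9999] F [-0.39 -1.    0.09] w 0.7 t 16.52 q6 1.35
turn [0.011 0.006 0.021] dist 25.1
[0.003, 0.002, 0.005] [5.5, -2.6, 1.6]
[0.003, 0.002, 0.005] [5.5, -2.6, 1.6]
[0.003, 0.002, 0.005] [5.5, -2.6, 1.6]
[0.003, 0.002, 0.005] [5.4, -2.7, 1.6]
```

```bash
python3 -m handwheel '[[[0.003,0.002,0.005],[5.5,-2.6,-1],0],[[0.003,0.002,0.005],[5.5,-2.6,0],0],[[0.003,0.002,0.005],[5.5,-2.6,0],0],[[0.003,0.002,0.005],[5.5,-2.6,0],0],[[0,0,0],[0,0,0],0],[[0,0,0],[0,0,0],0],[[0,0,0],[0,0,0],0],[[0,0,0],[0,0,0],0],[[0,0,0],[0,0,0],0],[[0,0,0],[0,0,0],0]]'
python3 - <<'E'
from h import *
p=shot('wrist','w11')
plan([632,-160,354],87.8,4)
E
```

```text
t: 17.35
ee_pos: [631.5, -163.0, 362.4]
orientation: [2.175, -2.266, 0.006]
ft_force: [-0.7, 0.1, 0.1]
width: 0.2
pos [ 631.5 -163.   362.4] yawx -92.3 tilt [ 0.0028 -0.003  -1.    ] F [-0.74  0.19 -0.06] w 0.5 t 17.40 q6 1.34
turn [-0.003 -0.003 -0.002] dist 8.9
[-0.001, -0.001, -0.001] [-0.8, -0.1, 2.1]
[-0.001, -0.001, -0.001] [-0.7, -0.1, 2.1]
[-0.001, -0.001, -0.001] [-0.7, -0.1, 2.1]
[-0.001, -0.001, -0.001] [-0.7, -0.1, 2.1]
```

View pics/w11.png

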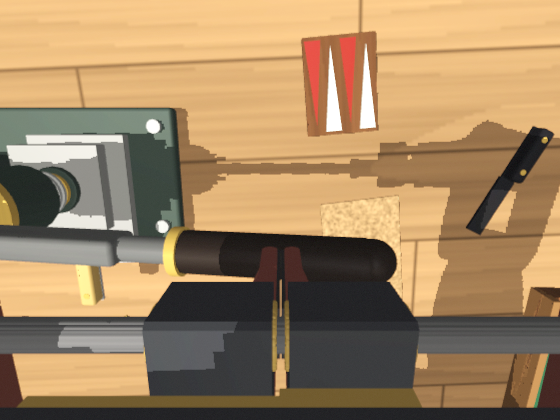

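```bash
python3 -m handwheel '[[[0,0,0],[0,0,3],0],[[0,0,0],[0,0,3],0],[[0,0,0],[0,0,3],0],[[0,0,0],[0,0,2],0],[[0,0,0],[0,0,2],0],[[0,0,0],[0,0,2],0],[[0,0,0],[0,0,2],0],[[0,0,0],[0,0,2],0],[[0,0,0],[0,0,2],0],[[0,0,0],[0,0,2],0]]'
```

```text
t: 18.23
ee_pos: [631.9, -163.7, 350.8]
orientation: [-2.175, 2.263, -0.023]
ft_force: [-3.3, 1.4, 9.9]
width: 0.4
```

```bash
python3 -m handwheel '[[[0,0,0],[0,-1,3],0],[[0,0,0],[0,-1,3],0],[[0,0,0],[0,0,3],0],[[0,0,0],[0,0,3],0],[[0,0,0],[0,0,3],0],[[0,0,0],[0,0,3],0],[[0,0,0],[0,0,3],0],[[0,0,0],[0,0,3],0],[[0,0,0],[0,0,3],0],[[0,0,0],[0,0,3],0]]'
python3 - <<'E'
from h import *
plan([632,-160,354],87.8,1)
p=shot('wrist','w12');p=shot('side','s12')
E
```

```text
t: 19.07
ee_pos: [632.4, -165.7, 336.9]
orientation: [-2.175, 2.262, -0.04]
ft_force: [-4.9, 1.6, 9.5]
width: 0.6
pos [ 632.4 -165.7  336.9] yawx -92.3 tilt [ 0.0203 -0.0162 -0.9997] F [-4.88  1.59  9.49] w 0.6 t 19.07 q6 1.34
turn [-0.021 -0.015 -0.001] dist 18.1
[-0.021, -0.015, -0.001] [-5.4, 0.2, -17.2]
```

View pics/w12.png

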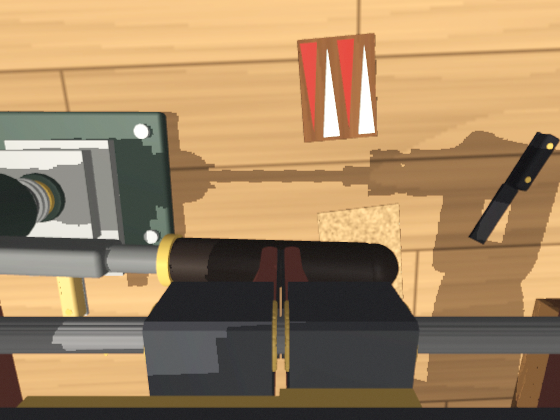

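View pics/s12.png

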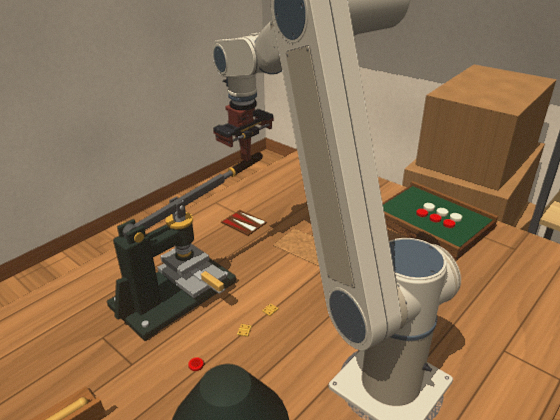

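```bash
python3 -m handwheel '[[[-0.012,-0.009,0],[-0.5,0.5,3],0],[[-0.008,-0.006,0],[-0.5,0.5,3],0],[[-0.003,-0.002,0],[0,0,3],0],[[-0.003,-0.002,0],[0,0,3],0],[[-0.003,-0.002,0],[0,0,3],0],[[-0.003,-0.002,0],[0,0,3],0],[[-0.003,-0.002,0],[0,0,3],0],[[-0.003,-0.002,0],[0,0,3],0],[[-0.003,-0.002,0],[0,0,2],0],[[0,0,0],[0,0,1],0]]'
python3 - <<'E'
from h import *
plan([632,-162,320],87.8,1)
E
```

```text
t: 20.0
ee_pos: [632.5, -167.2, 326.1]
orientation: [2.177, -2.264, -0.014]
ft_force: [-2.3, 0.2, 5.4]
width: 0.0
pos [ 632.5 -167.2  326.1] yawx -92.2 tilt [-0.0067  0.0063 -1.    ] F [-2.26  0.25  5.38] w 0.0 t 20.00 q6 1.33
turn [ 0.007  0.006 -0.001] dist 8.0
[0.007, 0.006, -0.001] [-5.2, 0.6, 6.1]
```

```bash
python3 -m handwheel '[[[0.003,0.002,0],[-0.3,0,3],0],[[0,0,0],[-0.3,0,3],0],[[-0.003,-0.002,0],[0,0,3],0],[[-0.003,-0.002,0],[0,0,3],0],[[-0.003,-0.002,0],[0,0,3],0],[[-0.003,-0.002,0],[0,0,3],0],[[-0.003,-0.002,0],[0,0,3],0],[[-0.003,-0.002,0],[0,0,3],0],[[-0.003,-0.002,0],[0,0,3],0],[[-0.003,-0.002,0],[0,0,3],0]]'
python3 - <<'E'
from h import *
plan([632,-164,320],87.8,1)
E
```

```text
t: 20.83
ee_pos: [632.5, -168.5, 312.3]
orientation: [2.177, -2.262, -0.032]
ft_force: [-3.9, 0.4, 10.3]
width: 0.6
pos [ 632.5 -168.5  312.3] yawx -92.2 tilt [-0.0159  0.0133 -0.9998] F [-3.89  0.37 10.3 ] w 0.6 t 20.83 q6 1.32
turn [ 0.016  0.013 -0.   ] dist 8.9
[0.016, 0.013, -0.0] [-4.5, 0.8, -7.6]
```

```bash
python3 - <<'E'
from h import *
p=shot('side','s13')
im=cv2.imread('pics/s13.png');cv2.imwrite('pics/s13c.png',cv2.resize(im[200:320,130:250],None,fx=5,fy=5,interpolation=cv2.INTER_CUBIC))
E
```

```text
(no output)
```

View pics/s13c.png

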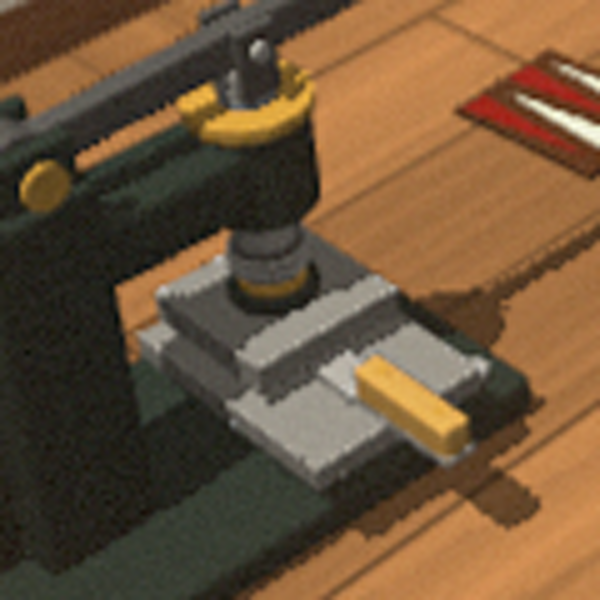

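```bash
python3 - <<'E'
from h import *
import pickle
s=pickle.load(open('side0.pkl','rb'))
c,sn=np.cos(np.radians(-2.2)),np.sin(np.radians(-2.2))
f=lambda x,y,z:[642+c*x-sn*y,90.5+sn*x+c*y,z]
g=lambda P:((proj(s,[P])[0]-[130,200]+.5)*5-.5).round(0)
for z in (70,74,78): print('bed',z,g(f(-110,60,z)),g(f(-110,-60,z)))
for z in (80,85,90,95): print('plat bottom',z,g(f(-50,50,z)),g(f(-50,-50,z)),'top',g(f(-50,50,z+20)),g(f(-50,-50,z+20)))
print(g(f(0,0,290)),g(f(0,0,280)))
E
```

```text
bed 70 [320. 473.] [484. 369.]
bed 74 [319. 468.] [484. 364.]
bed 78 [318. 463.] [483. 359.]
plat bottom 80 [266. 401.] [403. 319.] top [262. 374.] [400. 292.]
plat bottom 85 [265. 394.] [402. 312.] top [260. 367.] [399. 285.]
plat bottom 90 [264. 388.] [401. 306.] top [259. 360.] [398. 279.]
plat bottom 95 [263. 381.] [401. 299.] top [258. 353.] [397. 272.]
[239.  20.] [241.  35.]
```

```bash
python3 -m handwheel '[[[0.006,0.005,0],[-0.3,0,3],0],[[0.004,0.004,0],[-0.3,0,3],0],[[0,0,0],[0,0,3],0],[[0,0,0],[0,0,3],0],[[0,0,0],[0,0,3],0],[[0,0,0],[0,0,3],0],[[0,0,0],[0,0,3],0],[[0,0,0],[0,0,3],0],[[0,0,0],[0,0,3],0],[[0,0,0],[0,0,3],0]]'
python3 - <<'E'
from h import *
plan([632,-164,320],87.8,1)
E
```

```text
t: 21.72
ee_pos: [632.4, -169.1, 297.5]
orientation: [-2.178, 2.263, -0.007]
ft_force: [-4.4, 1.4, 10.1]
width: 0.6
pos [ 632.4 -169.1  297.5] yawx -92.2 tilt [ 0.0038 -0.0028 -1.    ] F [-4.36  1.38 10.11] w 0.6 t 21.72 q6 1.33
turn [-0.004 -0.003  0.001] dist 23.1
[-0.004, -0.003, 0.001] [-5.1, 0.5, -22.5]
```

```bash
python3 -m handwheel '[[[0,0,0],[0,0,3],0],[[0,0,0],[0,0,3],0],[[-0.001,-0.001,0],[0,0,3],0],[[-0.001,-0.001,0],[0,0,2],0],[[-0.001,-0.001,0],[0,0,2],0],[[-0.001,-0.001,0],[0,0,2],0],[[-0.001,-0.001,0],[0,0,2],0],[[-0.001,-0.001,0],[0,0,2],0],[[-0.001,-0.001,0],[0,0,2],0],[[-0.001,-0.001,0],[0,0,2],0]]'
python3 - <<'E'
from h import *
plan([632,-164,320],87.8,1)
p=shot('side','s14')
im=cv2.imread('pics/s14.png');cv2.imwrite('pics/s14c.png',cv2.resize(im[200:320,130:250],None,fx=5,fy=5,interpolation=cv2.INTER_CUBIC))
E
```

```text
t: 22.55
ee_pos: [632.4, -169.3, 293.6]
orientation: [-2.176, 2.258, -0.006]
ft_force: [-5.1, 1.5, 13.4]
width: 0.5
pos [ 632.4 -169.3  293.6] yawx -92.1 tilt [ 6.8e-03  9.0e-04 -1.0e+00] F [-5.09  1.5  13.4 ] w 0.5 t 22.55 q6 1.33
turn [-0.007  0.001  0.002] dist 26.9
[-0.007, 0.001, 0.002] [-5.3, 0.4, -26.4]
```

View pics/s14c.png

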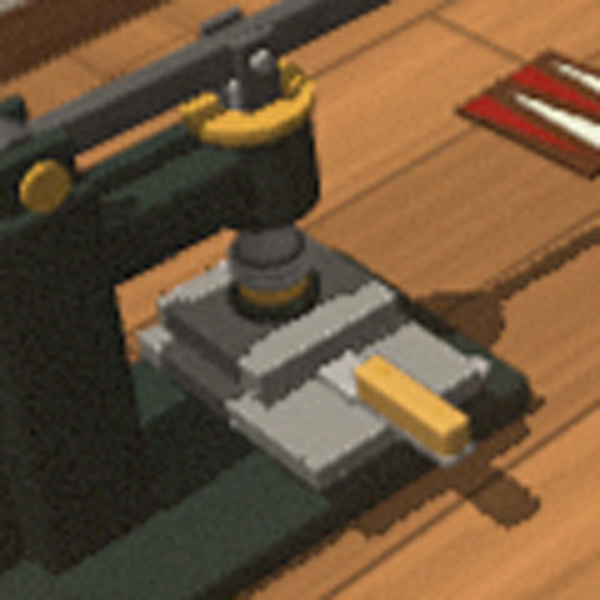

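```bash
python3 -m handwheel '[[[0,0,0],[0,0,-12],0],[[0,0,0],[0,0,-35],0],[[0,0,0],[0,15,-35],0],[[0,0,0],[-10,35,-10],0.3],[[0,0,0],[-20,35,0],0.6],[[0,0,0],[-30,20,0],0.6],[[0,0,0],[-40,5,0],0.6],[[0,0,0],[-40,0,0],0.6],[[0,0,0],[-40,0,0],0.6],[[0,0,0],[-35,0,0],0.6]]'
python3 - <<'E'
from h import *
plan([520,96.5,190],87.8,8)
E
```

```text
t: 23.43
ee_pos: [525.4, 50.6, 393.3]
orientation: [-2.162, 2.267, -0.015]
ft_force: [0.7, 0.1, -0.7]
width: 43.7
pos [525.4  50.6 393.3] yawx -92.7 tilt [ 1.270e-02 -8.000e-04 -9.999e-01] F [ 0.7   0.09 -0.7 ] w 43.7 t 23.43 q6 1.69
turn [-0.013 -0.    -0.009] dist 208.4
[-0.002, -0.0, -0.001] [-5.7, 1.3, 25.4]
[-0.002, -0.0, -0.001] [-5.7, 1.2, 25.4]
[-0.002, -0.0, -0.001] [-5.7, 1.2, 25.4]
[-0.002, -0.0, -0.001] [-5.7, 1.1, 25.4]
[-0.002, -0.0, -0.001] [-5.7, 1.1, 25.4]
[-0.002, -0.0, -0.001] [-5.7, 1.0, 25.4]
[-0.002, -0.0, -0.001] [-5.7, 1.0, 25.4]
[-0.002, -0.0, -0.001] [-5.7, 0.9, 25.4]
```

```bash
python3 -m handwheel '[[[-0.002,0,-0.001],[-4,1.5,18],0.6],[[-0.002,0,-0.001],[-4,1.5,25],0.6],[[-0.002,0,-0.001],[-4,1.5,25],0.6],[[-0.002,0,-0.001],[-4,1.5,25],0.6],[[-0.002,0,-0.001],[-4,1.5,25],0.6],[[-0.002,0,-0.001],[-4,1.5,25],0.6],[[0,0,-0.001],[-4,1,25],0.6],[[0,0,0],[-3,0,15],0.6],[[0,0,0],[0,0,4],0.6],[[0,0,0],[0,0,0],0.6]]'
python3 - <<'E'
from h import *
p=shot('wrist','w15')
plan([532,96,92],87.8,8)
E
```

```text
t: 24.27
ee_pos: [520.9, 94.0, 205.6]
orientation: [-2.182, 2.244, -0.011]
ft_force: [-0.3, 0.0, 0.5]
width: 52.8
pos [521.2  93.9 206.1] yawx -91.6 tilt [ 0.0142  0.0033 -0.9999] F [0.92 0.44 0.02] w 53.0 t 24.32 q6 1.75
turn [-0.014  0.004  0.01 ] dist 114.7
[-0.002, 0.0, 0.001] [-0.2, -1.1, 14.3]
[-0.002, 0.0, 0.001] [-0.3, -1.2, 14.3]
[-0.002, 0.0, 0.001] [-0.3, -1.2, 14.3]
[-0.002, 0.0, 0.001] [-0.3, -1.2, 14.3]
[-0.002, 0.0, 0.001] [-0.3, -1.2, 14.3]
[-0.002, 0.0, 0.001] [-0.3, -1.3, 14.3]
[-0.002, 0.0, 0.001] [-0.3, -1.3, 14.3]
[-0.002, 0.0, 0.001] [-0.3, -1.3, 14.3]
```

View pics/w15.png

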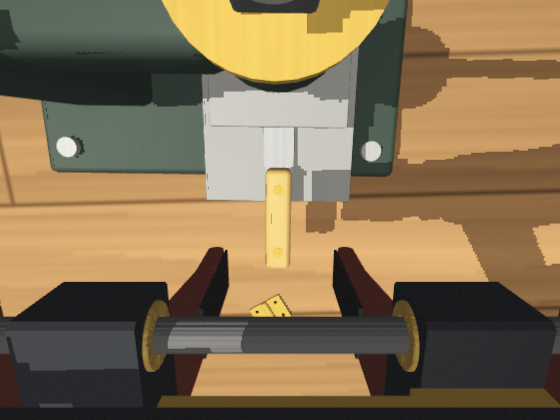

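```bash
python3 -m handwheel '[[[-0.002,0,0.001],[-0.3,-1.2,14.3],0.6],[[-0.002,0,0.001],[-0.3,-1.2,14.3],0.6],[[-0.002,0,0.001],[-0.3,-1.2,14.3],0.6],[[-0.002,0,0.001],[-0.3,-1.2,14.3],0.6],[[-0.002,0,0.001],[-0.3,-1.2,14.3],0.6],[[-0.002,0,0.001],[-0.3,-1.2,14.3],0.6],[[-0.002,0,0.001],[-0.3,-1.2,12],0.6],[[0,0,0],[0,-1,6],0.6],[[0,0,0],[0,0,0],0.6],[[0,0,0],[0,0,0],0.6]]'
python3 - <<'E'
from h import *
plan([532,96,91],87.8,2)
E
```

```text
t: 25.15
ee_pos: [544.9, 96.2, 113.1]
orientation: [-2.164, 2.245, -0.019]
ft_force: [-0.0, -0.1, -0.4]
width: 52.6
pos [544.9  96.2 113.1] yawx -92.1 tilt [ 0.0254  0.0074 -0.9997] F [-0.02 -0.09 -0.4 ] w 52.6 t 25.15 q6 1.76
turn [-0.025  0.008  0.001] dist 25.5
[-0.013, 0.004, 0.001] [0.4, 6.7, 10.9]
[-0.013, 0.004, 0.001] [0.4, 6.6, 10.9]
```

```bash
python3 -m handwheel '[[[-0.01,0.004,0],[0,5,0],0.6],[[-0.008,0.003,0],[0,5,3],0.6],[[-0.004,0,0],[0,3,5],0.6],[[0,0,0],[0,0,5],0.6],[[0,0,0],[0,0,5],0.6],[[0,0,0],[0,0,2],0.6],[[0,0,0],[0,0,0],0.6],[[0,0,0],[0,0,0],0.6],[[0,0,0],[0,0,0],0.6],[[0,0,0],[0,0,0],0.6]]'
python3 - <<'E'
from h import *
plan([532,96,91],87.8,2)
p=shot('wrist','w16')
E
```

```text
t: 25.98
ee_pos: [531.8, 97.0, 93.4]
orientation: [-2.177, 2.259, -0.004]
ft_force: [-0.5, -0.8, -0.1]
width: 52.8
pos [531.8  97.   93.4] yawx -92.1 tilt [ 0.0044  0.0011 -1.    ] F [-0.46 -0.81 -0.06] w 52.8 t 25.98 q6 1.77
turn [-0.004  0.001  0.002] dist 2.6
[-0.002, 0.001, 0.001] [0.5, -0.1, 1.2]
[-0.002, 0.001, 0.001] [0.5, -0.1, 1.2]
```

View pics/w16.png

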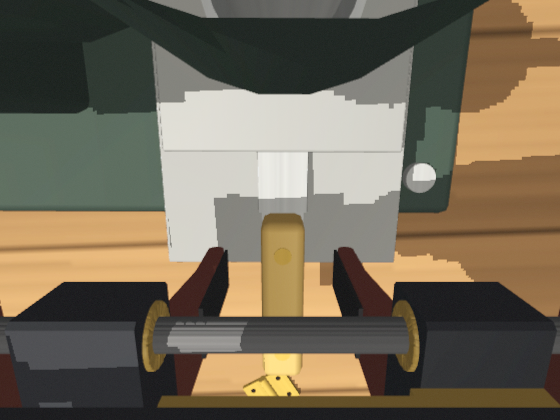

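```bash
python3 -m handwheel '[[[-0.004,0.001,0],[0.5,0,1.5],0.4],[[0,0,0],[0,0,0],0.2],[[0,0,0],[0,0,0],0],[[0,0,0],[0,0,0],0],[[0,0,0],[0,0,0],0],[[0,0,0],[0,0,0],0],[[0,0,0],[0,0,0],0],[[0,0,0],[0,0,0],0],[[0,0,0],[0,0,0],0],[[0,0,0],[0,0,0],0]]'
python3 - <<'E'
from h import *
np.set_printoptions(precision=3,suppress=True)
plan([432,100,93],87.8,2);print(ctrl.get_obs()['moment'])
E
```

```text
t: 26.87
ee_pos: [532.3, 96.3, 92.3]
orientation: [-2.178, 2.262, -0.001]
ft_force: [0.2, -0.4, -0.4]
width: 19.7
pos [532.3  96.3  92.3] yawx -92.2 tilt [ 0.001  0.    -1.   ] F [ 0.25 -0.37 -0.37] w 19.7 t 26.87 q6 1.77
turn [-0.001  0.     0.001] dist 100.4
[-0.001, 0.0, 0.0] [0.1, 50.2, -0.4]
[-0.001, 0.0, 0.0] [0.1, 50.2, -0.4]
[ 0.03  -0.01  -0.051]
```

```bash
python3 -m handwheel '[[[0,0,0],[0,1.5,0],0],[[0,0,0],[0,1.5,0],0],[[0,0,0],[0,1.5,0],0],[[0,0,0],[0,1.5,0],0],[[0,0,0],[0,1.5,0],0],[[0,0,0],[0,1.5,0],0],[[0,0,0],[0,1.5,0],0],[[0,0,0],[0,1.5,0],0],[[0,0,0],[0,1.5,0],0],[[0,0,0],[0,1.5,0],0]]'
python3 - <<'E'
from h import *
np.set_printoptions(precision=3,suppress=True)
plan([432,100,93],87.8,1);print(ctrl.get_obs()['moment'])
E
```

```text
t: 27.7
ee_pos: [522.7, 97.2, 92.3]
orientation: [-2.173, 2.254, -0.014]
ft_force: [4.0, -0.2, -4.4]
width: 20.2
pos [522.7  97.2  92.3] yawx -92.1 tilt [ 0.014  0.001 -1.   ] F [ 3.99 -0.19 -4.35] w 20.2 t 27.70 q6 1.77
turn [-0.014  0.002  0.002] dist 90.8
[-0.014, 0.002, 0.002] [0.5, 90.7, -2.0]
[-0.114 -0.469 -0.023]
```

```bash
python3 -m handwheel '[[[-0.006,0,0],[0,2,0],0],[[-0.005,0,0],[0,2,0],0],[[-0.003,0,0],[0,2,0],0],[[-0.001,0,0],[0,2,0],0],[[-0.001,0,0],[0,2,0],0],[[-0.001,0,0],[0,2,0],0],[[-0.001,0,0],[0,2,0],0],[[-0.001,0,0],[0,2,0],0],[[-0.001,0,0],[0,2,0],0],[[-0.001,0,0],[0,2,0],0]]'
python3 - <<'E'
from h import *
np.set_printoptions(precision=3,suppress=True)
plan([432,100,93],87.8,1);print(ctrl.get_obs()['moment'])
E
```

```text
t: 28.53
ee_pos: [506.4, 98.5, 93.0]
orientation: [-2.179, 2.257, 0.0]
ft_force: [5.0, -0.9, -5.0]
width: 20.0
pos [506.4  98.5  93. ] yawx -92.0 tilt [ 0.003  0.003 -1.   ] F [ 5.03 -0.94 -4.96] w 20.0 t 28.53 q6 1.77
turn [-0.003  0.003  0.003] dist 74.4
[-0.003, 0.003, 0.003] [1.1, 74.4, -0.2]
[-0.138 -0.708 -0.004]
```

```bash
python3 -m handwheel '[[[0,0,0.001],[0,2,0.3],0],[[0,0,0.001],[0,2,0.2],0],[[-0.001,0,0.001],[0,2,0.1],0],[[-0.001,0,0],[0,2,0],0],[[-0.001,0,0],[0,2,0],0],[[-0.001,0,0],[0,2,0],0],[[-0.001,0,0],[0,2,0],0],[[-0.001,0,0],[0,2,0],0],[[-0.001,0,0],[0,2,0],0],[[-0.001,0,0],[0,2,0],0]]'
python3 - <<'E'
from h import *
np.set_printoptions(precision=3,suppress=True)
plan([432,100,93],87.8,1);print(ctrl.get_obs()['moment'])
E
```

```text
t: 29.37
ee_pos: [486.6, 99.8, 93.5]
orientation: [-2.178, 2.261, 0.006]
ft_force: [5.3, 0.3, -4.3]
width: 19.7
pos [486.6  99.8  93.5] yawx -92.2 tilt [-0.001  0.004 -1.   ] F [ 5.3   0.29 -4.29] w 19.7 t 29.37 q6 1.78
turn [0.001 0.004 0.001] dist 54.7
[0.001, 0.004, 0.001] [1.9, 54.6, 0.6]
[-0.104 -0.686 -0.016]
```

```bash
python3 -m handwheel '[[[0,0.002,0],[0.1,2.5,0.3],0],[[0,0.002,0],[0.1,2.5,0.2],0],[[0,0,0],[0.1,2.5,0],0],[[0,0,0],[0.1,2.5,0],0],[[0,0,0],[0.1,2.5,0],0],[[0,0,0],[0.1,2.5,0],0],[[0,0,0],[0.1,2.5,0],0],[[0,0,0],[0.1,3,0],0],[[0,0,0],[0.1,3,0],0],[[0,0,0],[0.1,3,0],0]]'
python3 - <<'E'
from h import *
np.set_printoptions(precision=3,suppress=True)
plan([432,100,93],87.8,1);print(ctrl.get_obs()['moment'])
p=shot('wrist','w17')
E
```

```text
t: 30.2
ee_pos: [454.7, 99.7, 93.4]
orientation: [2.176, -2.26, -0.007]
ft_force: [0.1, 0.5, 0.2]
width: 19.7
pos [454.7  99.7  93.4] yawx -92.2 tilt [-0.006 -0.    -1.   ] F [0.06 0.49 0.25] w 19.7 t 30.20 q6 1.80
turn [ 0.006 -0.001  0.   ] dist 22.7
[0.006, -0.001, 0.0] [0.6, 22.6, 0.5]
[ 0.054 -0.309 -0.012]
```

View pics/w17.png

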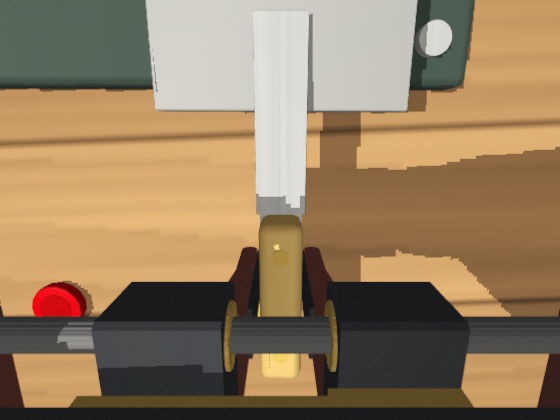

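```bash
python3 - <<'E'
from h import *
plan([437,-294,100],94,11)
E
```

```text
pos [453.9  99.7  93.3] yawx -92.2 tilt [-7.2e-03 -4.0e-04 -1.0e+00] F [-1.24 -1.17  0.8 ] w 20.0 t 30.25 q6 1.80
turn [ 0.007 -0.    -0.108] dist 394.1
[0.001, -0.0, -0.01] [35.8, 0.2, -0.6]
[0.001, -0.0, -0.01] [35.8, 0.5, -0.6]
[0.001, -0.0, -0.01] [35.8, 0.9, -0.6]
[0.001, -0.0, -0.01] [35.8, 1.2, -0.6]
[0.001, -0.0, -0.01] [35.8, 1.6, -0.6]
[0.001, -0.0, -0.01] [35.8, 1.9, -0.6]
[0.001, -0.0, -0.01] [35.7, 2.3, -0.6]
[0.001, -0.0, -0.01] [35.7, 2.6, -0.6]
[0.001, -0.0, -0.01] [35.7, 3.0, -0.6]
[0.001, -0.0, -0.01] [35.7, 3.3, -0.6]
[0.001, -0.0, -0.01] [35.6, 3.7, -0.6]
```

```bash
python3 -m handwheel '[[[0.002,0,0],[0,4,-10],0],[[0.002,0,0],[0,4,-20],0],[[0.001,0,-0.01],[10,2,-12],0],[[0.001,0,-0.01],[25,0,0],0],[[0,0,-0.01],[36,0,0],0],[[0,0,-0.01],[36,0,0],0],[[0,0,-0.01],[36,0,0],0],[[0,0,-0.01],[36,0,0],0],[[0,0,-0.01],[36,0,0],0],[[0,0,-0.01],[36,0,0],0]]'
python3 - <<'E'
from h import *
plan([437,-294,80],94,7)
E
```

```text
t: 31.08
ee_pos: [437.1, -154.4, 135.5]
orientation: [2.277, -2.15, -0.018]
ft_force: [1.0, 0.9, -1.0]
width: 19.8
pos [ 437.1 -154.4  135.5] yawx -86.7 tilt [-1.490e-02  7.000e-04 -9.999e-01] F [ 1.01  0.92 -0.97] w 19.8 t 31.08 q6 1.16
turn [ 0.015  0.002 -0.012] dist 150.2
[0.002, 0.0, -0.002] [19.9, 1.1, 7.9]
[0.002, 0.0, -0.002] [19.9, 1.1, 7.9]
[0.002, 0.0, -0.002] [19.9, 1.2, 7.9]
[0.002, 0.0, -0.002] [19.9, 1.2, 7.9]
[0.002, 0.0, -0.002] [19.9, 1.3, 7.9]
[0.002, 0.0, -0.002] [19.9, 1.3, 7.9]
[0.002, 0.0, -0.002] [19.9, 1.4, 7.9]
```

```bash
python3 -m handwheel '[[[0.002,0,-0.001],[25,1,4],0],[[0.002,0,-0.001],[22,1,8],0],[[0.002,0,-0.001],[20,1,8],0],[[0.002,0,-0.001],[18,1,8],0],[[0.002,0,0],[15,1,8],0],[[0.002,0,0],[8,1,8],0],[[0.002,0,0],[3,0,5],0],[[0,0,0],[0,0,0],0],[[0,0,0],[0,0,0],0],[[0,0,0],[0,0,0],0]]'
python3 - <<'E'
from h import *
p=shot('wrist','w18')
plan([437,-294,24],94,6)
E
```

```text
t: 31.92
ee_pos: [431.2, -274.4, 81.8]
orientation: [2.279, -2.161, -0.016]
ft_force: [0.1, -0.8, -1.9]
width: 20.0
pos [ 431.3 -274.4   82. ] yawx -86.9 tilt [-0.0079  0.0066 -0.9999] F [ 0.71  0.79 -1.28] w 19.8 t 31.97 q6 0.93
turn [ 0.007  0.007 -0.016] dist 61.5
[0.001, 0.001, -0.003] [3.4, -0.8, 9.6]
[0.001, 0.001, -0.003] [3.4, -0.8, 9.6]
[0.001, 0.001, -0.003] [3.4, -0.8, 9.6]
[0.001, 0.001, -0.003] [3.4, -0.8, 9.6]
[0.001, 0.001, -0.003] [3.3, -0.8, 9.7]
[0.001, 0.001, -0.003] [3.3, -0.7, 9.7]
```

View pics/w18.png

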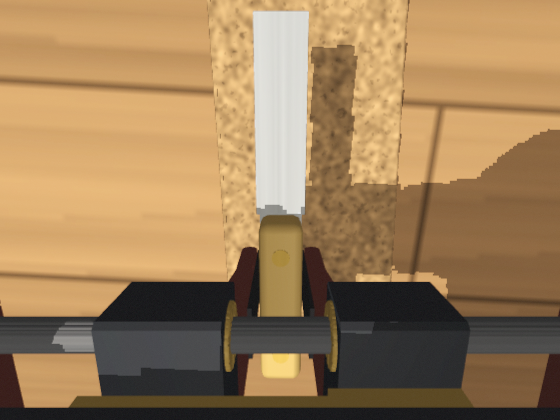

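```bash
python3 -m handwheel '[[[0.001,0.001,-0.003],[3.4,-0.8,8],0],[[0.001,0.001,-0.003],[3.4,-0.8,8],0],[[0.001,0.001,-0.003],[3.4,-0.8,8],0],[[0.001,0.001,-0.003],[3.4,-0.8,8],0],[[0.001,0.001,-0.003],[3.4,-0.8,8],0],[[0.001,0.001,-0.002],[3,-0.8,8],0],[[0,0,0],[0,0,3],0],[[0,0,0],[0,0,0],0],[[0,0,0],[0,0,0],0],[[0,0,0],[0,0,0],0]]'
python3 - <<'E'
from h import *
plan([437,-294,21],94,2)
E
```

```text
t: 32.8
ee_pos: [438.5, -294.1, 25.2]
orientation: [2.304, -2.136, -0.002]
ft_force: [0.0, 0.1, -2.2]
width: 19.5
pos [ 438.5 -294.1   25.2] yawx -85.7 tilt [-1.e-03  7.e-04 -1.e+00] F [ 0.03  0.13 -2.19] w 19.5 t 32.80 q6 0.88
turn [0.001 0.001 0.006] dist 4.4
[0.0, 0.0, 0.003] [-0.1, 0.7, 2.1]
[0.0, 0.0, 0.003] [-0.1, 0.7, 2.1]
```

```bash
python3 -m handwheel '[[[0,0,0],[0,0,1],0],[[0,0,0],[0,0,1],0],[[0,0,0],[0,0,0.7],0],[[0,0,0],[0,0,0.7],0],[[0,0,0],[0,0,0.5],0],[[0,0,0],[0,0,0.5],0],[[0,0,0],[0,0,0],0],[[0,0,0],[0,0,0],0],[[0,0,0],[0,0,0],0],[[0,0,0],[0,0,0],0]]'
python3 - <<'E'
from h import *
print(ctrl.get_obs()['moment'])
p=shot('wrist','w19')
E
```

```text
t: 33.63
ee_pos: [439.3, -294.4, 22.1]
orientation: [-2.304, 2.135, -0.003]
ft_force: [-0.7, 0.4, -2.3]
width: 19.6
[0.08286622 0.0642083  0.01138847]
```

View pics/w19.png

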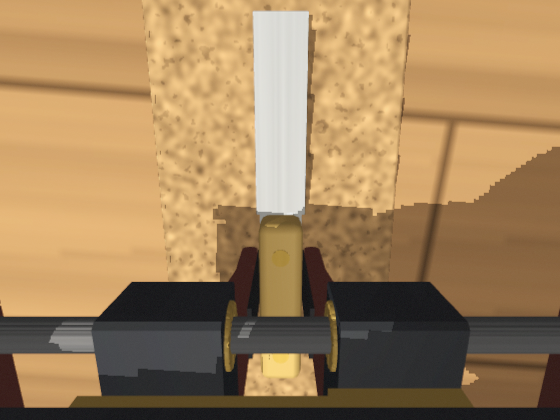

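Just above the mat: the blade is centred on it, its tip at (281,12). One more small lowering.

```bash
python3 -m handwheel '[[[0,0,0],[0,0,0.8],0],[[0,0,0],[0,0,0.6],0],[[0,0,0],[0,0,0.6],0],[[0,0,0],[0,0,0.6],0],[[0,0,0],[0,0,0.6],0],[[0,0,0],[0,0,0],0],[[0,0,0],[0,0,0],0],[[0,0,0],[0,0,0],0],[[0,0,0],[0,0,0],0],[[0,0,0],[0,0,0],0]]'
python3 - <<'E'
from h import *
print(ctrl.get_obs()['ft_force'],ctrl.get_obs()['moment'])
E
```

```text
t: 34.52
ee_pos: [439.7, -294.6, 21.0]
orientation: [-2.303, 2.135, -0.004]
ft_force: [-0.0, 0.6, 0.1]
width: 19.8
[-0.04465477  0.58732183  0.0567588 ] [ 0.06963984 -0.02069497  0.05427947]
```

```bash
python3 -m handwheel '[[[0,0,0],[0,0,0],0.28],[[0,0,0],[0,0,0],0.35],[[0,0,0],[0,0,0],0.5],[[0,0,0],[0,0,0],0.7],[[0,0,0],[0,0,0],0.7],[[0,0,0],[0,0,-8],0.7],[[0,0,0],[0,0,-20],0.7],[[0,0,0],[0,15,-35],0.7],[[0,0,0],[0,25,-35],0.7],[[0,0,0],[20,20,-30],0.7]]'
python3 - <<'E'
from h import *
p=shot('wrist','w20');p=shot('side','s20')
plan([437,-294,21],94,1)
E
```

```text
t: 35.35
ee_pos: [379.2, -314.8, 148.0]
orientation: [-2.309, 2.13, 0.015]
ft_force: [0.5, -0.6, 0.5]
width: 61.6
pos [ 381.8 -320.8  151.8] yawx -85.6 tilt [ 0.0017 -0.0021 -1.    ] F [ 0.14  0.44 -0.24] w 61.4 t 35.45 q6 0.77
turn [-0.002 -0.002  0.006] dist 144.5
[-0.002, -0.002, 0.006] [-22.8, -56.9, 130.8]
```

View pics/w20.png

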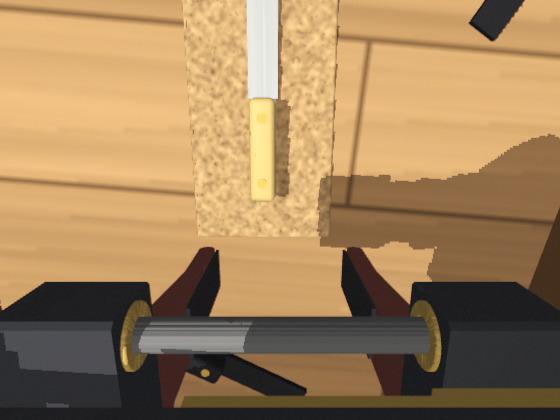

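View pics/s20.png

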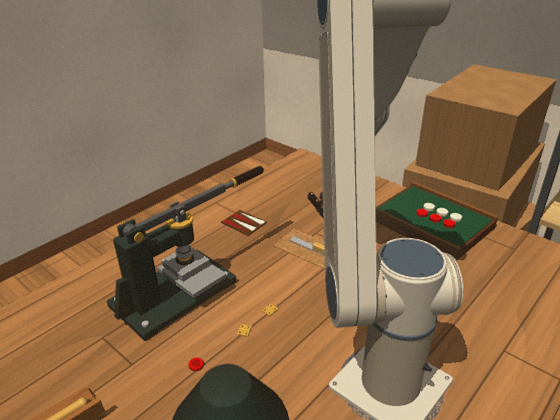

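```bash
python3 -m handwheel '[[[0,0,0],[0,0,-15],0.7],[[0,0,0],[0,0,-15],0.7],[[0,0,0],[0,0,0],0.7],[[0,0,0],[0,0,0],0.7],[[0,0,0],[0,0,0],0.7],[[0,0,0],[0,0,0],0.7],[[0,0,0],[0,0,0],0.7],[[0,0,0],[0,0,0],0.7],[[0,0,0],[0,0,0],0.7],[[0,0,0],[0,0,0],0.7]]'
python3 - <<'E'
from h import *
o=ctrl.get_obs();print(o['qvel'].round(3),o['ft_force'].round(2))
print(ctrl.close_job())
E
```

```text
t: 36.28
ee_pos: [380.2, -319.0, 180.3]
orientation: [-2.302, 2.138, 0.001]
ft_force: [0.3, 0.6, -0.6]
width: 61.3
[ 0.002  0.011  0.004  0.002 -0.002 -0.001] [ 0.31  0.55 -0.65]
the job is handed in; nothing more can be done
None
```

I set the gap, drew the blade out against a definite drag and laid it back on the mat, then handed the job in at about 36 s of the 72 allowed.

- **Setting the gap:** I slid the steel blade (boxwood grip, on the mat) in until I reckoned its tip was 5–8 mm past the platen's centre, over 50 mm under it, then released it. I pushed the lever down with closed fingers until the push rose from about 10 N to 13.4 N, which points to a nip of about 9 N. I did not touch the lever after that.
- **Drag:** It read 4.0, 5.0 and 5.3 N during the pull, inside the 3 to 9 N range, so no adjustment was needed.
- **Last checks:** In the final pictures the blade lies flat in the middle of the mat, and the panel, hinges and checker look undisturbed. The arm was still and touching nothing.

**What was off:**
- The blade was about 2.7° nose-up in the grip as it went in. The bed contact briefly read 25 N of upward force before I levelled it and let go.
- The pull ended about 2 mm to the side of a straight line, with up to about 5 N of vertical force on the tool.
- I never measured the nip force directly; it rests on the rise in lever push and on the drag readings.

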